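# Load the sloped drying rack with fresh castings

### The arm

A 6-joint arm with a two-finger parallel gripper is mounted at the origin on the work surface. World frame = base frame: x ahead of the robot, y to its left, z up, the work surface at z = 0. Lengths are in m, angles in rad, forces in N, time in s.
With the tool pointing down it reaches from about 0.375 to 0.9 m from the base axis. Payload 3.1 kg.
Tool frame: the origin (TCP) lies on the centre line of the jaws, within the pads' length; the fingertips stand 19 mm ahead of it and the grasp point (between the pads) is the TCP; z points along the fingers, y is the line along which they close (so a half turn about z gives the same grasp; the last joint's range is limited). The gripper opens to 85 mm and grips with 20 to 120 N. Pads are 22 mm wide; open, the fingers measure 114 mm over their backs; the gripper's body (76 mm by 85 mm) begins 54 mm behind the grasp point. The pads swing forward as they close: fully open they stand 13 mm farther back than shut.
Start: joints at [1.004, 0.527, 1.433, -0, 1.181, -0.178], TCP at [0.236, 0.579, 0.25] pointing down, gripper open.
Joint ranges: [-3.08, 3.08], [-0.75, 2.2], [0.22, 2.44], [-1.43, 4.57], [0, 2.65], [-2.85, 2.85]. Speed limits (rad/s): [2.79, 2.79, 3.14, 3.14, 3.14, 3.14].

### API

Orientations are given as a unit quaternion [x, y, z, w].
In Python, from station import manip, cams, sign_off gives the robot as it stands.
- The arm moves only by the tool carry_out, never from a script. Its argument "targets" is a list that holds one entry, the list of rows, each a list of 7 numbers: the shift along the tool's x, y, z in cm, then the turn, a rotation vector about the tool's x, y, z in degrees, then the finger opening in cm, from 0 to 8.54. A call has 1 to 12 rows; each row is the pose to reach, as a shift and turn from the pose commanded when the call began, along the tool's axes at that moment; what a row does not reach only later rows make up. A row lasts 1/12 s, in which the tool goes at most 41.7 mm and 7.16 degrees, less where a joint would pass 70% of its speed; a pose out of reach is approached as far as the arm can. A call with a gripper value outside its range is refused whole. The fingers move at their own pace and stop on an object; "force" is the grip in N (left out, the last holds). Time passes only in rows, so rows that repeat a pose let the fingers close. It gives the time, the measured TCP pose, the force, the opening and the grip force at its end, in the units of the state.
- manip.sense(): the state, without advancing time (a new reading comes with each control period).
- cams.snapshot(name): name is "scene" or "top" or "wrist"; returns the picture (420x560x3 uint8, red, green, blue); there is no depth.
- cams.camera_info(name): a dict with "K" (3x3 intrinsics, pixels), "T" (4x4, takes a point from camera to world coordinates). Camera axes: x right, y down, z forward; pixel columns grow to the right and rows downward; lengths in m; the calibration is good to about 2 mm. A picture is of the moment at which its call begins: read the wrist's pose just before it. camera_info takes no time and is no camera call; for the wrist camera it gives the pose at the moment of the call.
- sign_off(): hands the job in; it is judged then, once.
The state is a dict: "t": time; "q": joint angles; "qd": joint speeds; "tau": joint torques, N m; "tcp_pos": TCP position; "tool_rot": TCP orientation; "force": force on the tool from outside, world axes, zero at the start; "ft_torque": the same for the moment, N m; "finger_gap": opening from 0.0 (shut) to 1.0 (fully open); "gripper_force": force on a finger pad.
Only numpy, scipy, OpenCV 4.12 (cv2) and the standard library are available. Lean on these libraries where they do the work, as an engineer would, in place of code of your own. Each camera call takes 0.05 s, during which the arm holds its last target. There are 200 camera calls.

### The job

Load the drying rack with the three large grey castings: seat the round puck and the oblong bar flat and fully home in the sloped pockets that match their shapes, and lay the standing vase on its side in the sloped cradle, resting in both saddles with its foot down by the stop (within a centimetre) and its neck uphill. Set each one down without dropping it or knocking it over, and leave the two small castings and the cup where they are.

Things in the scene. Friction and masses are not known exactly. Their poses are not given: they have to be found in the camera images.
- puck: Large round grey casting, a plain disc 54 mm in diameter and 36 mm thick, lying flat on the table. Origin: centre of its underside; z up.
- puck_center (a point): Centre of the large puck's volume, 18 mm above its underside.
- bar: Large oblong grey casting, a block 72 (x) by 40 (y) by 36 (z) mm, lying flat on the table. Origin: centre of its underside.
- bar_center (a point): Centre of the bar's volume, 18 mm above its underside.
- vase: Grey cast bud vase standing upright on the table, solid, 118 mm tall: a straight round body 38 mm in diameter up to 95 mm, then a short shoulder to a neck 18 mm in diameter. Origin: centre of its foot; z along its axis to the neck.
- vase_mid (a point): Point on the vase's axis, 58 mm from its foot.
- rack: Drying rack: a dark wooden base board 130 by 360 mm, 12 mm thick, on the table, carrying three wooden nests side by side 115 mm apart, each with a face 108 mm wide that slopes up 30 degrees away from the robot. Which nest stands in which of the three places varies. Origin: centre of the board's underside; y along the row of nests.
- round_pocket: Nest with the round pocket, 60 mm in diameter and 12 mm deep, in a plate 115 (x) by 108 (y) mm. Origin: centre of the pocket's floor, 62 mm above the table; x points up the slope (away from the robot, rising 30 degrees), y along the rack, z square out of the slope (up and towards the robot). The plate's face is at z = 12 mm; a seated puck stands 24 mm proud of it.
- oblong_pocket: Nest with the oblong pocket, 78 (x, up the slope) by 46 (y) mm and 12 mm deep, in a plate 115 by 108 mm. Origin: centre of the pocket's floor, 62 mm above the table; x points up the slope (away from the robot, rising 30 degrees), y along the rack, z square out of the slope (up and towards the robot). The plate's face is at z = 12 mm; a seated bar stands 24 mm proud of it.
- cradle: Nest with the cradle: a plate (x -75 to 55 mm, 108 mm wide, face at z = 0) sloping up 30 degrees, with two V saddles 12 mm thick at x = -41 and 24 mm (free gap between them 53 mm), 57 mm across and 32 mm high. Origin: on the face, 62 mm above the table; axes as round_pocket: x up the slope, y along the rack, z square out of it.
- cradle_seat (a point): Point in the cradle on the axis of a lying vase (cradle frame x = 0, y = 0, z = 36 mm); vase_mid belongs here, within -4 to 6 mm along x, the vase's neck towards cradle +x.
- cradle_stop (a point): Inner face of the stop at the cradle's low end, on the lying vase's axis (cradle frame x = -62, z = 36 mm); an upright block 50 mm wide and 40 mm high, towards which the foot goes.
- small_puck: Small round grey casting, 34 mm in diameter, 22 mm thick; not part of the job, leave it.
- small_bar: Small oblong grey casting, 44 by 24 by 22 mm; not part of the job, leave it.
- cup: White plastic cup, 64 mm across and 70 mm tall, standing on the table; leave it.
Things that resemble listed ones, but are neither listed nor needed, are in the scene too. What is shaped like the puck but black or orange is not meant.

How it is judged:
At the end, for the whole second after the job is handed in: Puck in the round, bar in the oblong pocket: centre within 5 mm, depth within 3.5 mm of home, square within 0.1 rad. Vase in the cradle: aligned within 0.1 rad, 5 mm sideways, 4 mm in height, foot at most 15 mm from the stop, neck uphill. All at rest (x of puck_center in the frame of round_pocket between -0.005 and 0.005 m and y of puck_center in the frame of round_pocket between -0.005 and 0.005 m and z of puck_center in the frame of round_pocket between 0.0145 and 0.0215 m and angle between the z axis of puck and the z axis of round_pocket, either way round below 0.1 rad and x of bar_center in the frame of oblong_pocket between -0.005 and 0.005 m and y of bar_center in the frame of oblong_pocket between -0.005 and 0.005 m and z of bar_center in the frame of oblong_pocket between 0.0145 and 0.0215 m and angle between the z axis of bar and the z axis of oblong_pocket, either way round below 0.1 rad and x of vase_mid in the frame of cradle between -0.009 and 0.011 m and y of vase_mid in the frame of cradle between -0.005 and 0.005 m and z of vase_mid in the frame of cradle between 0.032 and 0.04 m and angle between the z axis of vase and the x axis of cradle, either way round below 0.1 rad and x of vase in the frame of cradle below -0.03 m and linear speed of each of puck, bar, vase below 0.02 m/s); the robot touches nothing.
It fails at once if a small casting or the cup is moved more than 25 mm (distance of any of small_puck, small_bar, cup from where it was at the start of the episode above 0.025 m).
It fails at once if the puck is dropped or knocked over: it moves faster than 0.7 m/s with no finger on it (linear speed of puck above 0.7 m/s and contact force between the fingers and puck below 0.05 N).
It fails at once if the bar is dropped or knocked over: it moves faster than 0.7 m/s with no finger on it (linear speed of bar above 0.7 m/s and contact force between the fingers and bar below 0.05 N).
It fails at once if the vase is dropped or knocked over: it moves faster than 0.7 m/s with no finger on it (linear speed of vase above 0.7 m/s and contact force between the fingers and vase below 0.05 N).
It also fails if it takes over 67 s, if anything falls off the work surface, if the arm or the gripper's body presses on something with over 40 N, if the wrist force passes 120 N, or if a joint passes its speed limit or range.

## Working session

There is one attempt and no reset: what is moved stays moved. The work goes in short steps, Python scripts to look and compute and a tool call to move; the robot and the scene stay as the last step left them, time stands still between calls to the robot, and variables do not carry over. Pictures are saved under pics/ and viewed, at most 10 in all, crops included, and the job is handed in when it is done.

Besides the shell and the picture viewer there is one more tool, called after ">>>" as a command line: name --argument value ..., lists and objects as JSON in quotes. carry_out: Moves the arm, as the interface text tells. Its arguments: {"type":"object","properties":{"targets":{"type":"array"},"force":{"type":"number"}},"required":["targets"]}

```bash
mkdir -p pics; ls; python3 - <<'E'
from station import manip,cams
import cv2,numpy as np
s=manip.sense();print(s)
for n in ("scene","top"):
    im=cams.snapshot(n);cv2.imwrite(f"pics/{n}0.png",im[:,:,::-1])
    i=cams.camera_info(n);print(n,np.round(i["K"],2).tolist(),np.round(i["T"],4).tolist())
E
```

```text
pics
{'t': 0.0, 'q': array([ 1.00452480e+00,  5.28457213e-01,  1.43394352e+00,  1.97361041e-05,
        1.18141326e+00, -1.78516373e-01]), 'qd': array([-0.00156851, -0.00072697,  0.00064516,  0.00014851,  0.00044477,
       -0.00039355]), 'tau': array([ 1.39466642e-04, -4.42335677e+01, -1.78031731e+01, -4.45349451e-05,
        8.27710668e-03, -2.56883261e-06]), 'tcp_pos': array([0.23591552, 0.57800941, 0.24932598]), 'tool_rot': array([ 1.92668828e-01,  9.81263211e-01, -1.03122290e-03, -4.12612768e-04]), 'force': array([ 0.38419278,  0.65012736, -0.78423679]), 'ft_torque': array([-0.01848033, -0.01875308, -0.03791486]), 'gripper_force': 0.0, 'finger_gap': 0.998499145615537}
scene [[416.06, 0.0, 284.68], [0.0, 416.06, 203.61], [0.0, 0.0, 1.0]] [[-0.7083, 0.4163, -0.5701, 0.9823], [0.7059, 0.4264, -0.5656, 0.4553], [0.0077, -0.803, -0.5959, 0.5787], [0.0, 0.0, 0.0, 1.0]]
top [[411.42, 0.0, 287.57], [0.0, 411.42, 213.12], [0.0, 0.0, 1.0]] [[0.1605, -0.9609, 0.2254, 0.3323], [-0.987, -0.1575, 0.0312, -0.0401], [0.0055, -0.2275, -0.9738, 0.9245], [0.0, 0.0, 0.0, 1.0]]
```

View pics/scene0.png

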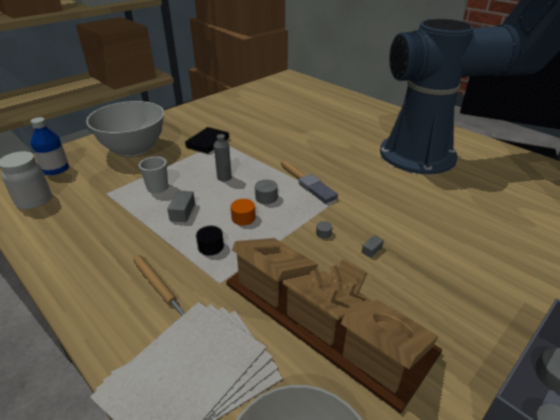

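View pics/top0.png

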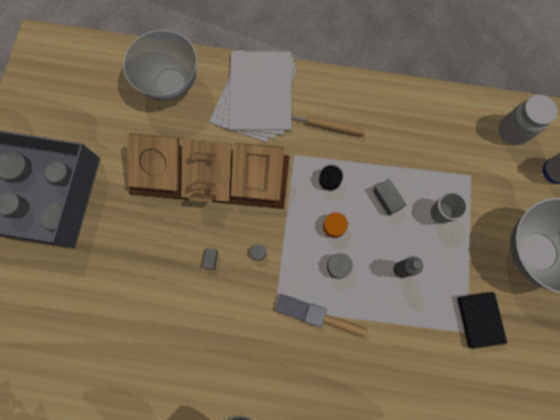

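The scene view shows the rack in front (dark board), with the mat behind holding the puck, bar, vase, cup and black/orange decoys. In the top view the nests from left to right are round (153,162), cradle (207,170) and oblong (257,172). The grey puck is at (340,265), the bar at (390,197), the vase at (408,267), the small bar at (210,259), the small puck at (258,252) and the cup at (451,208).

```bash
cat > h.py <<'E'
import numpy as np,cv2
from scipy.spatial.transform import Rotation as R
from station import manip,cams
def ray(n,u,v,info=None):
    i=info or cams.camera_info(n);K=np.array(i["K"]);T=np.array(i["T"])
    d=T[:3,:3]@np.linalg.inv(K)@np.array([u,v,1.]);return T[:3,3],d
def onz(n,u,v,z,info=None):
    o,d=ray(n,u,v,info);return o+d*(z-o[2])/d[2]
def proj(n,P,info=None):
    i=info or cams.camera_info(n);K=np.array(i["K"]);T=np.array(i["T"])
    p=K@(T[:3,:3].T@(np.asarray(P,float)-T[:3,3]));return p[:2]/p[2]
E
python3 - <<'E'
from h import *
im=cv2.imread("pics/top0.png")
a=cv2.resize(im[120:220,120:300],None,fx=4,fy=4,interpolation=cv2.INTER_CUBIC)
cv2.imwrite("pics/c1.png",a)
a=cv2.resize(im[155:310,290:480],None,fx=3.8,fy=3.8,interpolation=cv2.INTER_CUBIC)
cv2.imwrite("pics/c2.png",a)
for n,u,v,z in [("puck",340,265,.036),("bar",390,197,.036),("vasefoot",402,270,.0),("smallbar",210,259,.02),("smallpuck",258,252,.02),("cup",451,208,.07),("round",153,162,.062),("cr",207,170,.062),("ob",257,172,.062)]:
    print(n,onz("top",u,v,z).round(4))
E
```

```text
puck [ 0.443  -0.1416  0.036 ]
bar [ 0.6118 -0.2323  0.036 ]
vasefoot [ 0.4587 -0.2843  0.    ]
smallbar [0.4119 0.1405 0.02  ]
smallpuck [0.4442 0.0391 0.02  ]
cup [ 0.598  -0.3567  0.07  ]
round [0.5985 0.3    0.062 ]
cr [0.5996 0.1785 0.062 ]
ob [0.613  0.0689 0.062 ]
```

View pics/c1.png

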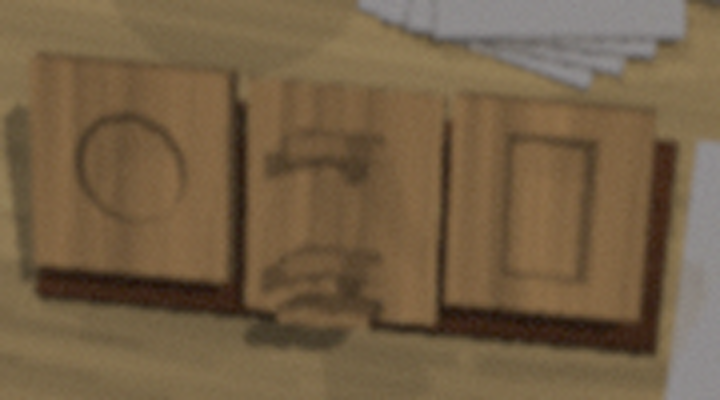

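View pics/c2.png

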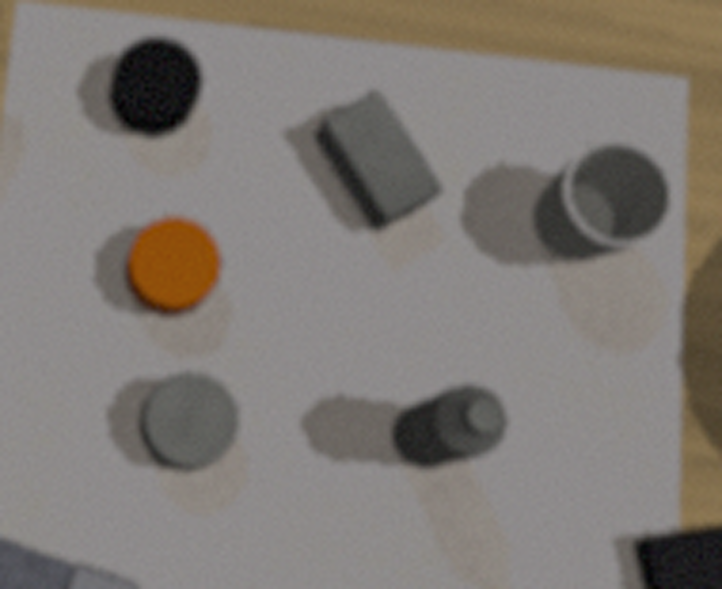

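The rack crop shows the round rim centred at (131,168), the oblong rim corners at about (507,137), (596,140), (585,281) and (500,277), and the board's front edge from (38,297) to (655,352). In the mat crop the puck top is centred at (189,421), the bar's top corners are about (375,92), (441,187), (388,224) and (325,128), and the vase neck is at (484,415).

```bash
cat >> h.py <<'E'
def rel(P,ax_z,ax_y):
    """shift(cm), rotvec(deg) in tool axes from the current pose to position P with tool z, tool y"""
    s=manip.sense();R0=R.from_quat(s["tool_rot"])
    z=np.array(ax_z,float);z/=np.linalg.norm(z);y=np.array(ax_y,float);y-=z*(y@z);y/=np.linalg.norm(y)
    R1=R.from_matrix(np.c_[np.cross(y,z),y,z])
    d=R0.inv().apply(np.array(P)-s["tcp_pos"])*100;w=(R0.inv()*R1).as_rotvec(degrees=True)
    print("rel",d.round(2),w.round(1),"|w|",np.linalg.norm(w).round(1))
E
python3 - <<'E'
from h import *
c1=lambda u,v:(120+(u+.5)/4-.5,120+(v+.5)/4-.5)
c2=lambda u,v:(290+(u+.5)/3.8-.5,155+(v+.5)/3.8-.5)
top=cv2.imread("pics/top0.png");sc=cv2.imread("pics/scene0.png")
f=lambda p,z:onz("top",*p,z)
a,b=f(c1(38,297),.012),f(c1(655,352),.012);print("board front",a,b,"yaw",np.degrees(np.arctan2(-(b-a)[0]*-1,-(b-a)[1])),np.linalg.norm(a-b))
d=(a-b)/np.linalg.norm(a-b);yaw=np.arctan2(-d[0],d[1]);print("yaw",np.degrees(yaw))
ex=np.array([np.cos(yaw),np.sin(yaw),0]);ey=np.array([-ex[1],ex[0],0])
print("board centre from front",(a+b)/2+ex*.065)
n=-.5*ex+np.array([0,0,.866]);xs=.866*ex+np.array([0,0,.5])
def onplane(p,P0):
    o,dd=ray("top",*p);return o+dd*((P0-o)@n)/(dd@n)
ctr=(a+b)/2+ex*.065
P0=np.r_[ctr[:2],.062]+.012*n    # assumes nest origins over board centre line
print("round rim",onplane(c1(131,168),P0)-.012*n)
q=np.array([onplane(c1(*p),P0) for p in [(507,137),(596,140),(585,281),(500,277)]])
print("obl",q.mean(0)-.012*n,"sizes",np.linalg.norm(q-np.roll(q,1,0),axis=1))
for nm,k in (("top",[(130,160),(135,205)]),):pass
print("puck",f(c2(189,421),.036));
q=np.array([f(c2(*p),.036) for p in [(375,92),(441,187),(388,224),(325,128)]]);print("bar",q.mean(0),np.linalg.norm(q-np.roll(q,1,0),axis=1))
l=(q[1]-q[0]+q[2]-q[3]);print("bar long az",np.degrees(np.arctan2(l[1],l[0])))
print("vase neck",f(c2(484,415),.118))
# grey blobs refined: puck + vase in scene view
hsv=cv2.cvtColor(sc,cv2.COLOR_BGR2HSV)
for nm,P in (("puck",f(c2(189,421),.036)),("bar",q.mean(0)),("vneck",f(c2(484,415),.118))):
    print(nm,"scene px",proj("scene",P).round(1))
print("round/obl scene",proj("scene",onplane(c1(131,168),P0)),proj("scene",onplane(c1(547,209),P0)))
g=cv2.resize(sc[115:255,150:300],None,fx=4,fy=4,interpolation=cv2.INTER_CUBIC)
h=cv2.resize(sc[225:385,225:445],None,fx=3.6,fy=3.6,interpolation=cv2.INTER_CUBIC)
cv2.imwrite("pics/c3.png",g);cv2.imwrite("pics/c4.png",h)
E
```

```text
board front [0.52951518 0.35568385 0.012     ] [0.55476885 0.00064841 0.012     ] yaw 4.068596381469764 0.35593245631421044
yaw 4.068596381469764
board centre from front [0.60697821 0.18277793 0.012     ]
round rim [0.6014418  0.29732692 0.06350398]
obl [0.61522182 0.06939832 0.06210305] sizes [0.07754102 0.04798022 0.07811193 0.0470079 ]
puck [ 0.44184222 -0.14039812  0.036     ]
bar [ 0.61409116 -0.23243121  0.036     ] [0.03818452 0.06839024 0.03943489 0.06756249]
bar long az -139.9675577207312
vase neck [ 0.45932306 -0.28101899  0.118     ]
puck scene px [266.7 185. ]
bar scene px [181.5 198.8]
vneck scene px [220.4 135.6]
round/obl scene [392.50471922 324.01173317] [277.55123414 252.70654388]
```

View pics/c4.png

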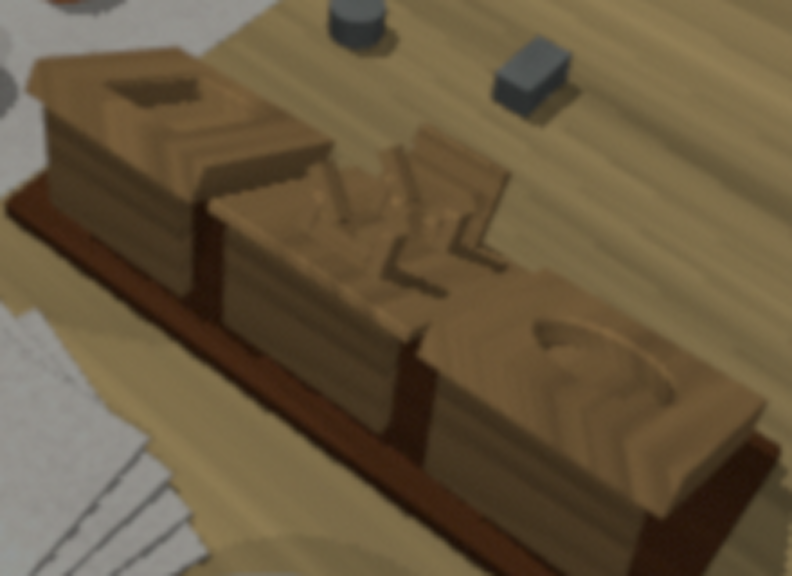

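The scene crop confirms the rack layout: the oblong nest is at the left, the cradle in the middle and the round pocket at about (605,360), all matching the projected estimates within a pixel or two. Next I go above the puck.

```bash
cat >> h.py <<'E'
yaw=np.radians(3.8);ex=np.array([np.cos(yaw),np.sin(yaw),0]);ey=np.array([-ex[1],ex[0],0]);ez=np.array([0,0,1.])
nn=-.5*ex+.866*ez;xs=.866*ex+.5*ez
C=np.array([.6078,.1832,.062]);RD=C+.115*ey;OB=C-.115*ey
E
python3 -c "
from h import *
rel([.442,-.1404,.14],-ez,ey)"
```

```text
rel [-46.25 -58.7   11.04] [ -0.1  -0.  -26. ] |w| 26.0
```

>>> carry_out --targets '[[[-46.2,-58.7,11,0,0,-26,8.54],[-46.2,-58.7,11,0,0,-26,8.54],[-46.2,-58.7,11,0,0,-26,8.54],[-46.2,-58.7,11,0,0,-26,8.54],[-46.2,-58.7,11,0,0,-26,8.54],[-46.2,-58.7,11,0,0,-26,8.54],[-46.2,-58.7,11,0,0,-26,8.54],[-46.2,-58.7,11,0,0,-26,8.54],[-46.2,-58.7,11,0,0,-26,8.54],[-46.2,-58.7,11,0,0,-26,8.54],[-46.2,-58.7,11,0,0,-26,8.54],[-46.2,-58.7,11,0,0,-26,8.54]]]' --force 40

```text
t: 1.1
tcp_pos: [0.3723, 0.1024, 0.1774]
tool_rot: [-0.033, 0.999, 0.0, 0.0]
force: [1.5, 0.4, -0.8]
finger_gap: 0.997
gripper_force: 0.0
```

```bash
python3 -c "
from h import *
print(manip.sense()['tcp_pos'],manip.sense()['q'])
rel([.442,-.1404,.14],-ez,ey)"
```

```text
[0.37225123 0.10242865 0.17742585] [-2.31376878e-02  3.49323664e-01  2.08308118e+00  7.46602575e-05
  7.09047090e-01 -1.66027780e+00]
rel [ -5.35 -24.69   3.74] [ 0.  0. -0.] |w| 0.0
```

>>> carry_out --targets '[[[-5.3,-24.7,3.7,0,0,0,8.54],[-5.3,-24.7,3.7,0,0,0,8.54],[-5.3,-24.7,3.7,0,0,0,8.54],[-5.3,-24.7,3.7,0,0,0,8.54],[-5.3,-24.7,3.7,0,0,0,8.54],[-5.3,-24.7,3.7,0,0,0,8.54],[-5.3,-24.7,3.7,0,0,0,8.54],[-5.3,-24.7,3.7,0,0,0,8.54],[-5.3,-24.7,3.7,0,0,0,8.54]]]'

```text
t: 1.85
tcp_pos: [0.4404, -0.1382, 0.1402]
tool_rot: [-0.032, 0.999, 0.001, -0.001]
force: [-1.4, 0.8, -0.8]
finger_gap: 0.999
gripper_force: 0.0
```

```bash
python3 - <<'E'
from h import *
s=manip.sense();print(s['tcp_pos'],s['q'])
i=cams.camera_info("wrist");im=cams.snapshot("wrist");cv2.imwrite("pics/w1.png",im[:,:,::-1])
print(np.array(i["T"]).round(3).tolist(),proj("wrist",[.442,-.1404,.036],i))
hsv=cv2.cvtColor(im,cv2.COLOR_RGB2HSV);print(hsv[::60,::80].tolist()[3])
E
```

```text
[ 0.44041007 -0.13819223  0.14024249] [-5.47061633e-01  4.99939045e-01  1.93683499e+00  3.79494417e-04
  7.07404980e-01 -2.18290437e+00]
[[-0.064, 0.949, 0.309, 0.362], [0.998, 0.06, 0.021, -0.142], [0.001, 0.309, -0.951, 0.264], [0.0, 0.0, 0.0, 1.0]] [271.85449099 215.11751836]
[[10, 5, 161], [19, 22, 159], [0, 3, 161], [17, 23, 156], [15, 25, 124], [18, 22, 117], [20, 99, 103]]
```

View pics/w1.png

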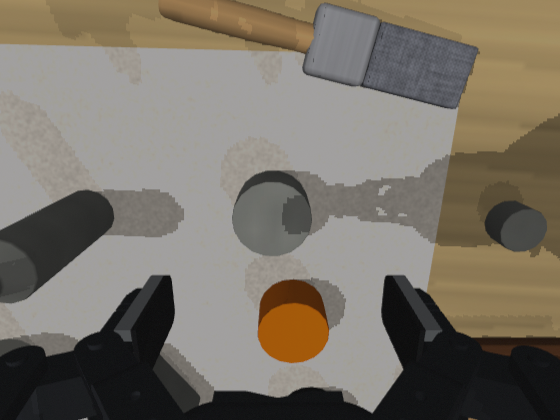

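The wrist view shows the puck's top at about (272,216), against a projected (271.9,215.1), so the estimate holds. The orange decoy is between the jaws in the view, but it lies beyond the puck.

```bash
python3 -c "
from h import *
rel([.442,-.1404,.033],-ez,ey)"
```

```text
rel [-0.19 -0.35 10.74] [ 0.1 -0.1 -0. ] |w| 0.2
```

>>> carry_out --targets '[[[-0.1,-0.1,4,0,0,0,8.54],[-0.1,-0.1,7,0,0,0,8.54],[-0.1,-0.1,9,0,0,0,8.54],[-0.1,-0.1,9,0,0,0,8.54],[-0.1,-0.1,9,0,0,0,8.54]]]'

```text
t: 2.32
tcp_pos: [0.4413, -0.1375, 0.0504]
tool_rot: [-0.034, 0.999, 0.001, -0.002]
force: [0.0, 0.3, 0.2]
finger_gap: 1.001
gripper_force: 0.0
```

```bash
python3 -c "
from h import *
rel([.442,-.1404,.033],-ez,ey)"
```

```text
rel [-0.05 -0.3   1.74] [ 0.1 -0.2  0.1] |w| 0.2
```

>>> carry_out --targets '[[[0,-0.3,1.7,0,0,0,8.54],[0,-0.3,1.7,0,0,0,8.54],[0,-0.3,1.7,0,0,0,4.5],[0,-0.3,1.7,0,0,0,4.5],[0,-0.3,1.7,0,0,0,4.5],[0,-0.3,1.7,0,0,0,4.5],[0,-0.3,1.7,0,0,0,4.5],[0,-0.3,1.7,0,0,0,4.5],[0,-0.3,1.7,0,0,0,4.5],[0,-0.3,1.7,0,0,0,4.5]]]' --force 50

```text
t: 3.15
tcp_pos: [0.443, -0.1425, 0.0354]
tool_rot: [-0.033, 0.999, -0.001, 0.001]
force: [0.1, 1.1, 9.7]
finger_gap: 0.614
gripper_force: 50.9
```

```bash
python3 -c "
from h import *
s=manip.sense();print(s['tcp_pos'],s['force'],s['q'])
rel(RD+nn*.105,-nn,ey)"
```

```text
[ 0.44304503 -0.14254766  0.03539419] [0.10611398 1.14005065 9.72200567] [-5.52182005e-01  7.20411400e-01  1.98146000e+00  2.97986153e-04
  4.37642123e-01 -2.18954753e+00]
rel [-13.37  42.9  -11.78] [ -0.1 -29.9   0. ] |w| 29.9
```

>>> carry_out --targets '[[[0,0,-4,0,0,0,4.5],[0,0,-8,0,0,0,4.5],[0,0,-12,0,0,0,4.5],[0,0,-15,0,0,0,4.5],[0,0,-15,0,0,0,4.5]]]'

```text
t: 3.57
tcp_pos: [0.4456, -0.1441, 0.1897]
tool_rot: [-0.033, 0.999, -0.004, 0.006]
force: [0.0, 0.1, -1.5]
finger_gap: 0.61
gripper_force: 53.3
```

```bash
python3 -c "
from h import *
s=manip.sense();print(s['tcp_pos'],s['force'],s['finger_gap'],s['gripper_force'])
rel(RD+nn*.105,-nn,ey)"
```

```text
[ 0.44563248 -0.14414143  0.18971719] [ 0.00742346  0.10438241 -1.48808144] 0.6102135244906103 53.31353724002838
rel [-13.06  43.11   3.49] [ -0.4 -29.4   0.1] |w| 29.4
```

>>> carry_out --targets '[[[-4,15,0.5,0,0,0,4.5],[-8.5,28,1,0,-10,0,4.5],[-8.5,28,1,0,-10,0,4.5],[-8.5,28,1,0,-10,0,4.5],[-8.5,28,1,0,-10,0,4.5],[-8.5,28,1,0,-10,0,4.5],[-8.5,28,1,0,-10,0,4.5],[-13,43.1,3.4,0,-29.5,0,4.5],[-13,43.1,3.4,0,-29.5,0,4.5],[-13,43.1,3.4,0,-29.5,0,4.5],[-13,43.1,3.4,0,-29.5,0,4.5],[-13,43.1,3.4,0,-29.5,0,4.5]]]'

```text
t: 4.57
tcp_pos: [0.5373, 0.2661, 0.1523]
tool_rot: [-0.031, 0.968, 0.005, 0.249]
force: [0.8, -0.8, -1.4]
finger_gap: 0.612
gripper_force: 53.3
```

```bash
python3 -c "
from h import *
s=manip.sense();print(s['tcp_pos'],s['force'],s['q'])
rel(RD+nn*.07,-nn,ey)"
```

```text
[0.53730688 0.26612878 0.15229948] [ 0.76614954 -0.81587291 -1.35736268] [ 0.33734833  0.55835996  1.91052924 -0.63867839  0.22982357 -0.70532537]
rel [-1.18  2.79  4.02] [-0.4 -1.1 -0. ] |w| 1.2
```

>>> carry_out --targets '[[[-1.2,2.8,2,0,-1,0,4.5],[-1.2,2.8,4,0,-1,0,4.5],[-1.2,2.8,4,0,-1,0,4.5],[-1.2,2.8,4,0,-1,0,4.5]]]'

```text
t: 4.9
tcp_pos: [0.5664, 0.2959, 0.1226]
tool_rot: [-0.031, 0.966, 0.005, 0.257]
force: [0.4, -0.7, -0.6]
finger_gap: 0.609
gripper_force: 53.3
```

```bash
python3 - <<'E'
from h import *
s=manip.sense();print(s['tcp_pos'],s['force'],s['q'])
i=cams.camera_info("wrist");im=cams.snapshot("wrist");cv2.imwrite("pics/w2.png",im[:,:,::-1])
rel(RD+nn*.036,-nn,ey)
print(proj("wrist",RD+nn*.012,i), proj("wrist",s['tcp_pos'],i),[proj("wrist",RD+nn*.012+.03*(np.cos(a)*xs+np.sin(a)*ey),i).round().tolist() for a in np.arange(8)*np.pi/4])
E
```

```text
[0.56635031 0.29585043 0.12255755] [ 0.44310892 -0.67145376 -0.61500131] [ 0.37615544  0.64792174  1.83482907 -0.78495326  0.22547657 -0.52796229]
rel [0.13 0.04 3.41] [-0.4 -0.1 -0. ] |w| 0.4
[275.5110701  240.52680847] [274.00873442 301.15538377] [[276.0, 290.0], [314.0, 276.0], [331.0, 241.0], [316.0, 203.0], [275.0, 187.0], [235.0, 203.0], [220.0, 240.0], [238.0, 275.0]]
```

View pics/w2.png

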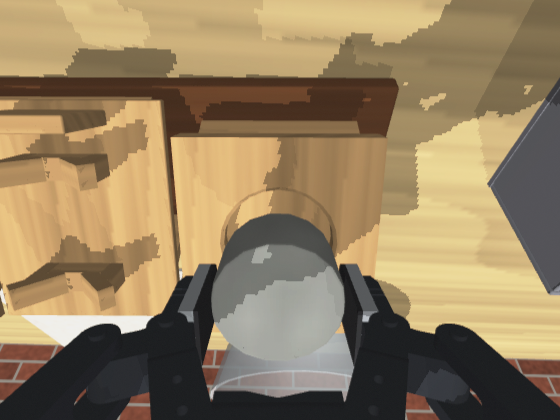

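The wrist view shows the puck held square between the pads, with the pocket rim below it (top at 280,187, sides at x≈221 and 335). That lines up with the puck, whose sides are at x≈212 and 345. Now I lower it.

>>> carry_out --targets '[[[0.1,0,1.5,0,0,0,4.5],[0.1,0,2.3,0,0,0,4.5],[0.1,0,2.7,0,0,0,4.5],[0.1,0,3.0,0,0,0,4.5],[0.1,0,3.2,0,0,0,4.5],[0.1,0,3.3,0,0,0,4.5],[0.1,0,3.4,0,0,0,4.5],[0.1,0,3.4,0,0,0,4.5]]]'

```text
t: 5.62
tcp_pos: [0.584, 0.2971, 0.0946]
tool_rot: [-0.031, 0.965, 0.006, 0.259]
force: [-0.2, 0.0, -1.7]
finger_gap: 0.614
gripper_force: 53.3
```

```bash
python3 -c "
from h import *
s=manip.sense();print(s['tcp_pos'],s['force'],s['ft_torque'])
rel(RD+nn*.0354,-nn,ey)"
```

```text
[0.5839612  0.29712339 0.09459244] [-0.20945408  0.01628487 -1.67651097] [-0.00380307  0.3687031   0.03953748]
rel [ 0.22 -0.02  0.09] [-0.3  0.1 -0. ] |w| 0.3
```

>>> carry_out --targets '[[[0.1,0,0.1,0,0,0,4.5],[0.1,0,0.2,0,0,0,4.5],[0.1,0,0.3,0,0,0,4.5],[0.1,0,0.3,0,0,0,4.5]]]'

```text
t: 5.95
tcp_pos: [0.5837, 0.2972, 0.0924]
tool_rot: [-0.031, 0.965, 0.006, 0.259]
force: [-6.1, -2.7, 8.2]
finger_gap: 0.612
gripper_force: 54.6
```

```bash
python3 -c "
from h import *
s=manip.sense();print(s['tcp_pos'],s['force'],s['ft_torque'])
rel(RD+nn*.0354,-nn,ey)"
```

```text
[0.58373027 0.29718353 0.09238522] [-6.07000684 -2.65221799  8.20307173] [-0.03199409  0.38807927 -0.04011629]
rel [ 0.09 -0.03 -0.09] [-0.3  0.1 -0. ] |w| 0.3
```

>>> carry_out --targets '[[[0.1,0,0.2,0,0,0,6],[0.1,0,0.2,0,0,0,7],[0.1,0,0.2,0,0,0,8],[0.1,0,0.2,0,0,0,8],[0.1,0,-1,0,0,0,8],[0.1,0,-4,0,0,0,8],[0.1,0,-8,0,0,0,8],[0.1,0,-8,0,0,0,8],[0.1,0,-8,0,0,0,8]]]'

```text
t: 6.7
tcp_pos: [0.5439, 0.2955, 0.1621]
tool_rot: [-0.031, 0.965, 0.007, 0.261]
force: [-0.5, -0.6, -0.1]
finger_gap: 0.94
gripper_force: 0.0
```

```bash
python3 - <<'E'
from h import *
s=manip.sense();print(s['t'],s['tcp_pos'],s['force'],s['q'])
i=cams.camera_info("wrist");im=cams.snapshot("wrist");cv2.imwrite("pics/w3.png",im[:,:,::-1])
for h,r in ((.036,.027),(.012,.03)):print(proj("wrist",RD+nn*h,i),[proj("wrist",RD+nn*h+r*(np.cos(a)*xs+np.sin(a)*ey),i).round().tolist() for a in np.arange(4)*np.pi/2])
# bar grasp
l=np.array([np.cos(np.radians(40)),np.sin(np.radians(40)),0])
y=np.array([-l[1],l[0],0])
print("up");rel([.55,.1,.24],-ez,ey)
print("bar");rel([.6141,-.2324,.15],-ez,y)
E
```

```text
6.7 [0.54390687 0.29548471 0.1620501 ] [-0.45563698 -0.57401843 -0.10265437] [ 0.39213511  0.56008293  1.86564912 -0.67115385  0.2684412  -0.63267507]
[273.79523098 224.89227378] [[274.0, 266.0], [319.0, 225.0], [274.0, 181.0], [228.0, 225.0]]
[274.32668726 211.65371138] [[274.0, 253.0], [320.0, 212.0], [274.0, 167.0], [229.0, 212.0]]
up
rel [ -3.38 -19.55  -7.11] [-0.3 30.2 -0.1] |w| 30.2
bar
rel [ -2.49 -53.09   2.94] [ -9.8  29.1 -35.4] |w| 46.9
```

View pics/w3.png

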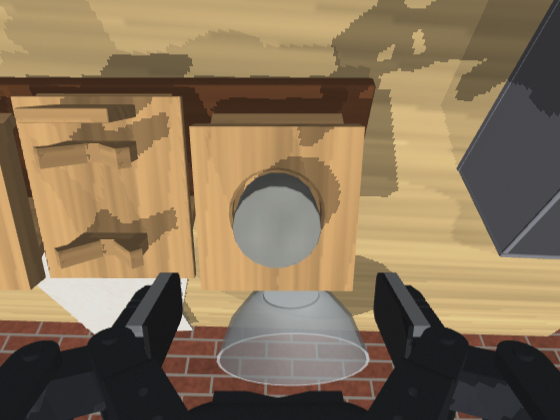

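The puck is seated in the round pocket: its top is centred at (277,228), against a predicted home of (274,225). Now the bar, with a half-turned wrist to stay in joint range.

>>> carry_out --targets '[[[-3.4,-19.5,-7,0,30,0,8],[-3.4,-19.5,-7,0,30,0,8],[-3.4,-19.5,-7,0,30,0,8],[-3.4,-19.5,-7,0,30,0,8],[-3.4,-19.5,-7,0,30,0,8],[-3.4,-19.5,-7,0,30,0,8],[-3.4,-19.5,-7,0,30,0,8]]]'

```text
t: 7.33
tcp_pos: [0.5552, 0.0961, 0.2392]
tool_rot: [-0.03, 1.0, -0.003, 0.001]
force: [0.4, 0.2, 0.7]
finger_gap: 0.94
gripper_force: 0.0
```

```bash
cat >> h.py <<'E'
BY=np.array([np.cos(np.radians(50)),-np.sin(np.radians(50)),0])
BAR=np.array([.6141,-.2324,0])
E
python3 - <<'E'
from h import *
s=manip.sense();print(s['t'],s['tcp_pos'],s['q'])
rel(BAR+[0,0,.15],-ez,BY)
E
```

```text
7.3333 [0.55524545 0.09606575 0.23922491] [-0.02418042  0.45786247  1.60189772 -0.00627945  1.07953868 -1.65216492]
rel [ -3.88 -33.09   9.12] [ -0.    0.5 143.4] |w| 143.4
```

>>> carry_out --targets '[[[-3.9,-33,9,0,0,143,8],[-3.9,-33,9,0,0,143,8],[-3.9,-33,9,0,0,143,8],[-3.9,-33,9,0,0,143,8],[-3.9,-33,9,0,0,143,8],[-3.9,-33,9,0,0,143,8],[-3.9,-33,9,0,0,143,8],[-3.9,-33,9,0,0,143,8],[-3.9,-33,9,0,0,143,8],[-3.9,-33,9,0,0,143,8],[-3.9,-33,9,0,0,143,8],[-3.9,-33,9,0,0,143,8]]]'

```text
t: 8.33
tcp_pos: [0.6097, -0.2285, 0.1472]
tool_rot: [0.661, 0.75, -0.002, 0.0]
force: [-0.5, 1.2, 0.3]
finger_gap: 0.936
gripper_force: 0.0
```

```bash
python3 - <<'E'
from h import *
s=manip.sense();print(s['t'],s['tcp_pos'],s['q'])
rel(BAR+[0,0,.15],-ez,BY)
E
```

```text
8.3333 [ 0.6096724  -0.22849542  0.14716417] [-0.52804143  0.68328046  1.4497245  -0.00508307  1.00880214 -0.65089937]
rel [-0.44  0.39 -0.28] [-0.1  0.3 57.2] |w| 57.2
```

>>> carry_out --targets '[[[-0.2,0.3,0,0,0,57.2,8.5],[-0.2,0.3,0,0,0,57.2,8.5],[-0.2,0.3,0,0,0,57.2,8.5],[-0.2,0.3,0,0,0,57.2,8.5],[-0.2,0.3,0,0,0,57.2,8.5],[-0.2,0.3,0,0,0,57.2,8.5],[-0.2,0.3,0,0,0,57.2,8.5],[-0.2,0.3,0,0,0,57.2,8.5],[-0.2,0.3,0,0,0,57.2,8.5],[-0.2,0.3,0,0,0,57.2,8.5]]]'

```text
t: 9.17
tcp_pos: [0.6132, -0.229, 0.1482]
tool_rot: [0.938, 0.347, -0.001, 0.002]
force: [-1.0, -0.3, -0.3]
finger_gap: 1.0
gripper_force: 0.0
```

```bash
python3 - <<'E'
from h import *
s=manip.sense();print(s['t'],s['tcp_pos'],s['q'])
rel(BAR+[0,0,.033],-ez,BY)
i=cams.camera_info("wrist");im=cams.snapshot("wrist");cv2.imwrite("pics/w4.png",im[:,:,::-1])
# bar top face: grey, brighter than its sides, darker than mat
hsv=cv2.cvtColor(im,cv2.COLOR_RGB2HSV)
L=np.array([BY[1],-BY[0],0]);
q=[proj("wrist",BAR+ez*.036+a*.036*L+b*.020*BY,i).round(1).tolist() for a,b in ((1,1),(1,-1),(-1,-1),(-1,1))];print(q)
c=proj("wrist",BAR+ez*.036,i).astype(int);print(c,hsv[c[1],c[0]])
v=cv2.GaussianBlur(hsv[:,:,2],(5,5),0);print(v[c[1],::12].tolist());print(v[::12,c[0]].tolist())
E
```

```text
9.1667 [ 0.61322238 -0.22900097  0.1481899 ] [-0.52612992  0.68564029  1.44035801 -0.0045614   1.01463839  0.33807299]
rel [-0.12  0.29 11.52] [0.1 0.2 0.6] |w| 0.7
[[309.5, 262.0], [253.9, 261.5], [252.8, 162.7], [313.6, 163.3]]
[282 214] [ 38   9 111]
[164, 164, 164, 164, 164, 166, 166, 166, 166, 166, 106, 156, 164, 164, 164, 164, 164, 164, 164, 164, 149, 117, 106, 110, 111, 110, 105, 164, 164, 164, 164, 164, 164, 164, 164, 164, 164, 164, 164, 164, 153, 142, 151, 158, 150, 152, 161]
[149, 146, 150, 139, 164, 164, 164, 164, 164, 164, 164, 163, 122, 61, 84, 110, 108, 111, 110, 109, 105, 102, 162, 164, 164, 164, 164, 164, 164, 160, 161, 160, 161, 111, 21]
```

```bash
python3 - <<'E'
from h import *
i=cams.camera_info("wrist");im=cv2.imread("pics/w4.png")
v=cv2.GaussianBlur(cv2.cvtColor(im,cv2.COLOR_BGR2HSV)[:,:,2],(3,3),0)
m=((v>93)&(v<125)).astype(np.uint8);m=cv2.morphologyEx(m,cv2.MORPH_OPEN,np.ones((9,9)))
n,l,st,ce=cv2.connectedComponentsWithStats(m);k=l[214,282];print(st[k],ce[k])
c=max(cv2.findContours((l==k).astype(np.uint8),cv2.RETR_EXTERNAL,cv2.CHAIN_APPROX_NONE)[0],key=len)
b=cv2.boxPoints(cv2.minAreaRect(c));print(b)
P=np.array([onz("wrist",*p,.036,i) for p in b]);e=np.roll(P,-1,0)-P;print(P.mean(0),np.linalg.norm(e,axis=1),np.degrees(np.arctan2(e[:,1],e[:,0])))
E
```

```text
[ 260  159   59   97 4906] [288.88891154 208.37015899]
[[259.55682 254.37376]
 [261.3083  158.04198]
 [318.18042 159.076  ]
 [316.42896 255.40779]]
[ 0.6201627  -0.23298845  0.036     ] [0.06953478 0.03730561 0.06967825 0.04073776] [  38.74134706  -50.50177861 -138.43450995  129.35168729]
```

```bash
echo "BAR=np.array([.6177,-.2320,0])">>h.py; python3 -c "
from h import *
rel(BAR+[0,0,.033],-ez,BY)"
```

```text
rel [ 0.17  0.49 11.55] [0.1 0.2 0.6] |w| 0.7
```

>>> carry_out --targets '[[[0.2,0.5,4,0,0,0.6,8.5],[0.2,0.5,7.5,0,0,0.6,8.5],[0.2,0.5,9.5,0,0,0.6,8.5],[0.2,0.5,10.5,0,0,0.6,8.5],[0.2,0.5,10.5,0,0,0.6,8.5]]]'

```text
t: 9.63
tcp_pos: [0.6167, -0.2308, 0.0418]
tool_rot: [0.94, 0.342, -0.002, 0.0]
force: [-1.2, -0.1, -0.6]
finger_gap: 0.996
gripper_force: 0.0
```

```bash
python3 -c "
from h import *
rel(BAR+[0,0,.034],-ez,BY)"
```

```text
rel [-0.    0.16  0.78] [-0.1  0.2 -0. ] |w| 0.3
```

>>> carry_out --targets '[[[0,0.1,0.7,0,0,0,8.5],[0,0.1,0.7,0,0,0,6],[0,0.1,0.7,0,0,0,3],[0,0.1,0.7,0,0,0,3],[0,0.1,0.7,0,0,0,3],[0,0.1,0.7,0,0,0,3],[0,0.1,0.7,0,0,0,3],[0,0.1,0.7,0,0,0,3],[0,0.1,0.7,0,0,0,3],[0,0.1,0.7,0,0,0,3],[0,0.1,0.7,0,0,0,3],[0,0.1,0.7,0,0,0,3]]]'

```text
t: 10.63
tcp_pos: [0.6202, -0.2329, 0.0396]
tool_rot: [0.94, 0.341, 0.001, 0.003]
force: [-0.3, -0.3, 6.1]
finger_gap: 0.448
gripper_force: 52.5
```

```bash
python3 -c "
from h import *
s=manip.sense();print(s['tcp_pos'],s['force'])
rel([.59,0,.2],-ez,-ey)"
```

```text
[ 0.6201761  -0.23294203  0.03963258] [-0.3460323  -0.34672115  6.07669595]
rel [ 12.61 -19.7  -16.19] [ 0.4 -0.1 36.1] |w| 36.1
```

>>> carry_out --targets '[[[0,0,-4,0,0,0,3],[0,0,-8,0,0,0,3],[0,0,-12,0,0,0,3],[12.6,-19.7,-16,0,0,36,3],[12.6,-19.7,-16,0,0,36,3],[12.6,-19.7,-16,0,0,36,3],[12.6,-19.7,-16,0,0,36,3],[12.6,-19.7,-16,0,0,36,3],[12.6,-19.7,-16,0,0,36,3],[12.6,-19.7,-16,0,0,36,3],[12.6,-19.7,-16,0,0,36,3],[12.6,-19.7,-16,0,0,36,3]]]'

```text
t: 11.63
tcp_pos: [0.5892, 0.0002, 0.1968]
tool_rot: [0.999, 0.034, 0.001, 0.002]
force: [1.4, -0.3, -0.6]
finger_gap: 0.452
gripper_force: 51.7
```

```bash
python3 -c "
from h import *
s=manip.sense();print(s['tcp_pos'],s['force'],s['finger_gap'],s['q'])
rel(OB+nn*.085,-nn,-ey)"
```

```text
[5.89218982e-01 2.49855947e-04 1.96826123e-01] [ 1.42276547 -0.29294655 -0.57631085] 0.45169100055345024 [-0.18688558  0.54469754  1.57819676 -0.00541138  1.01663753  1.31788583]
rel [-1.17 -6.67  6.09] [ 0.2 30.   0.2] |w| 30.0
```

>>> carry_out --targets '[[[-1.2,-6.7,2,0,7,0,3],[-1.2,-6.7,3,0,14,0,3],[-1.2,-6.7,4,0,21,0,3],[-1.2,-6.7,5,0,28,0,3],[-1.2,-6.7,6,0,30,0,3],[-1.2,-6.7,6,0,30,0,3],[-1.2,-6.7,6,0,30,0,3]]]'

```text
t: 12.22
tcp_pos: [0.5779, 0.0766, 0.1426]
tool_rot: [0.968, 0.04, 0.245, -0.026]
force: [-0.1, 1.2, -0.7]
finger_gap: 0.453
gripper_force: 51.7
```

```bash
python3 - <<'E'
from h import *
s=manip.sense();print(s['tcp_pos'],s['force'],s['finger_gap'],s['q'])
i=cams.camera_info("wrist");im=cams.snapshot("wrist");cv2.imwrite("pics/w5.png",im[:,:,::-1])
rel(OB+nn*.0396,-nn,-ey)
Rt=R.from_quat(s['tool_rot']).as_matrix();p=s['tcp_pos']
for h,a,b,P,X,Y,Z in ((.0036,.036,.020,p,-Rt[:,0],Rt[:,1],-Rt[:,2]),(.012,.039,.023,OB,xs,ey,nn)):
    h2=-.0036 if P is p else h
    print([proj("wrist",P+Z*h2+u*a*X+v*b*Y,i).round(1).tolist() for u,v in ((1,1),(1,-1),(-1,-1),(-1,1))])
E
```

```text
[0.57786073 0.07658329 0.14263646] [-0.08827081  1.18860257 -0.68003415] 0.4534720126433594 [-0.12209469  0.55382976  1.987006    0.82596987  0.1742275   0.58010863]
rel [-0.59  1.26  4.82] [-2.3  1.6  0.2] |w| 2.8
[[327.2, 373.0], [234.5, 373.1], [227.2, 215.7], [335.4, 215.7]]
[[263.5, 178.0], [345.8, 179.2], [337.5, 299.0], [264.6, 297.1]]
```

View pics/w5.png

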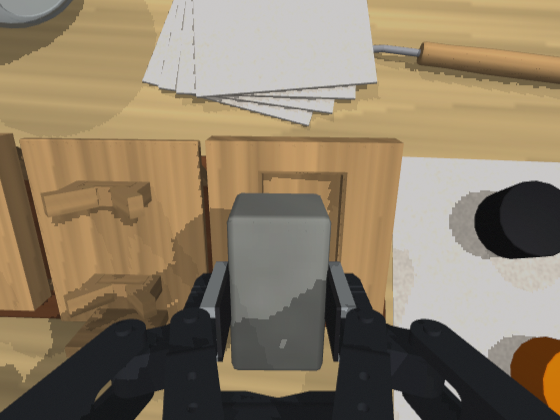

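The wrist view shows the bar held square (face rows 216–370, columns 229–328). The pocket rim's top corners are at (263,172) and (347,173), so the pocket sits about 2.5 mm further uphill and 0.8 mm further towards -y than I estimated. I'll correct for that.

```bash
echo "OB2=OB+.0025*xs-.0008*ey">>h.py; python3 -c "
from h import *
rel(OB2+nn*.06,-nn,-ey)"
```

```text
rel [-0.4   1.26  2.78] [-2.3  1.6  0.2] |w| 2.8
```

>>> carry_out --targets '[[[0,0,0,0,0,0,3],[0,0,0,0,0,0,3],[0,0,0,0,0,0,3]]]'

```text
t: 12.52
tcp_pos: [0.5787, 0.0775, 0.1437]
tool_rot: [0.968, 0.04, 0.245, -0.027]
force: [0.6, 0.4, -0.8]
finger_gap: 0.452
gripper_force: 51.7
```

```bash
python3 -c "
from h import *
s=manip.sense();print(s['tcp_pos'],s['q'],s['qd'].round(3))
rel(OB2+nn*.06,-nn,-ey)"
```

```text
[0.57867346 0.07749478 0.14365742] [-0.12038874  0.55241313  1.98455809  0.81331039  0.17652097  0.5929994 ] [ 0.009 -0.006  0.002  0.019 -0.003 -0.014]
rel [-0.64  1.34  2.84] [-2.3  1.5  0.4] |w| 2.8
```

>>> carry_out --targets '[[[-0.6,1.3,0,-2.3,1.5,0.4,3],[-0.6,1.3,0,-2.3,1.5,0.4,3],[-0.6,1.3,2,-2.3,1.5,0.4,3],[-0.6,1.3,2.5,-2.3,1.5,0.4,3],[-0.6,1.3,2.5,-2.3,1.5,0.4,3],[-0.6,1.3,2.5,-2.3,1.5,0.4,3]]]'

```text
t: 13.02
tcp_pos: [0.5861, 0.0667, 0.1182]
tool_rot: [0.966, 0.032, 0.258, -0.009]
force: [0.0, 0.1, -0.6]
finger_gap: 0.453
gripper_force: 51.6
```

```bash
python3 -c "
from h import *
s=manip.sense();print(s['tcp_pos'],s['q'],s['force'])
rel(OB2+nn*.0396,-nn,-ey)"
```

```text
[0.58607299 0.06666025 0.11815984] [-0.12115463  0.61436333  1.99957381  1.43511234  0.09464864 -0.02618603] [ 0.03096506  0.10425402 -0.58865441]
rel [-0.01  0.1   2.37] [-0.   0.1 -0. ] |w| 0.1
```

Aligned. Now I lower it, gently at the end.

>>> carry_out --targets '[[[0,0.1,0.8,0,0,0,3],[0,0.1,1.2,0,0,0,3],[0,0.1,1.6,0,0,0,3],[0,0.1,1.9,0,0,0,3],[0,0.1,2.1,0,0,0,3],[0,0.1,2.3,0,0,0,3],[0,0.1,2.3,0,0,0,3]]]'

```text
t: 13.6
tcp_pos: [0.5975, 0.0665, 0.0989]
tool_rot: [0.965, 0.032, 0.259, -0.009]
force: [-0.1, 0.5, -0.9]
finger_gap: 0.454
gripper_force: 51.6
```

```bash
python3 -c "
from h import *
s=manip.sense();print(s['tcp_pos'],s['q'],s['force'],s['ft_torque'])
rel(OB2+nn*.0396,-nn,-ey)"
```

```text
[0.59749515 0.06649466 0.0989063 ] [-0.11840891  0.66222377  1.97981864  1.74643314  0.09380979 -0.33700157] [-0.14631574  0.47416619 -0.87364427] [-0.07650173  0.35109108 -0.02644248]
rel [-0.04  0.    0.14] [-0.  0.  0.] |w| 0.0
```

>>> carry_out --targets '[[[0,0,0.1,0,0,0,3],[0,0,0.2,0,0,0,3],[0,0,0.3,0,0,0,3],[0,0,0.3,0,0,0,3]]]'

```text
t: 13.93
tcp_pos: [0.5983, 0.0666, 0.0971]
tool_rot: [0.965, 0.032, 0.259, -0.009]
force: [-5.1, 0.6, 8.5]
finger_gap: 0.453
gripper_force: 52.9
```

```bash
python3 -c "
from h import *
s=manip.sense();print(s['tcp_pos'],s['q'],s['force'],s['ft_torque'])
rel(OB2+nn*.0396,-nn,-ey)"
```

```text
[0.59831588 0.06664273 0.09711491] [-0.11766272  0.66658455  1.97865289  1.78750348  0.09386432 -0.37733596] [-5.12730058  0.63528155  8.51170374] [-0.16562962  0.22655918 -0.02498976]
rel [-0.02  0.01 -0.06] [-0. -0. -0.] |w| 0.0
```

>>> carry_out --targets '[[[0,0,0.2,0,0,0,5],[0,0,0.2,0,0,0,7],[0,0,0.2,0,0,0,8],[0,0,0.1,0,0,0,8],[0,0,-1,0,0,0,8],[0,0,-4,0,0,0,8],[0,0,-8,0,0,0,8],[0,0,-11,0,0,0,8],[0,0,-11,0,0,0,8],[0,0,-11,0,0,0,8]]]'

```text
t: 14.77
tcp_pos: [0.5534, 0.0657, 0.1777]
tool_rot: [0.965, 0.033, 0.259, -0.013]
force: [0.3, 0.7, 0.2]
finger_gap: 0.938
gripper_force: 0.0
```

```bash
python3 - <<'E'
from h import *
from scipy.optimize import least_squares
s=manip.sense();print(s['t'],s['tcp_pos'],s['q'],s['force'])
i=cams.camera_info("wrist");im=cams.snapshot("wrist");cv2.imwrite("pics/w6.png",im[:,:,::-1])
print([proj("wrist",OB2+nn*.036+u*.036*xs+v*.020*ey,i).round(1).tolist() for u,v in ((1,1),(1,-1),(-1,-1),(-1,1))])
D=[([.236,.578,.2493],[1.0045,.52846,1.43394,1.18141]),([.37225,.10243,.17743],[-.02314,.34932,2.08308,.70905]),([.44041,-.13819,.14024],[-.54706,.49994,1.93683,.7074]),([.44305,-.14255,.03539],[-.5522,.7204,1.98146,.43764]),([.5552,.09607,.23922],[-.02418,.45786,1.6019,1.0795]),([.6132,-.229,.14819],[-.5261,.68564,1.44036,1.01464])]
def res(x):
    a,b,h,L,r0,e=x;o=[]
    for p,q in D:
        rho=np.sqrt(p[0]**2+p[1]**2-.111**2);A=q[1];B=q[1]+q[2];S=B+q[3]
        o+= [r0+a*np.sin(A)+b*np.sin(B)+e*np.cos(B)+L*np.sin(S)-rho,h+a*np.cos(A)+b*np.cos(B)-e*np.sin(B)+L*np.cos(S)-p[2]]
    return o
r=least_squares(res,[.4,.4,.15,.25,0,0]);print(r.x.round(3),abs(r.fun).max())
E
```

```text
14.7667 [0.55336737 0.06565228 0.17768656] [-0.13888296  0.46145334  2.04274535  0.73426592  0.16534893  0.66490116] [0.26422748 0.69255953 0.22197826]
[[251.9, 168.1], [317.3, 168.1], [313.7, 273.5], [254.2, 273.3]]
[ 0.588  0.391  0.218  0.222 -0.     0.114] 0.00010310082155384759
```

```bash
cat > kin.py <<'E'
from h import *
from scipy.optimize import least_squares
KX=[.588,.391,.222,.222,.114]  # a,b,h,L,e ; h-L known only
def fk(q,L,hl=-.004):
    B=q[1]+q[2];a,b,e=.588,.391,.114
    pl=np.array([a*np.sin(q[1])+b*np.sin(B)+e*np.cos(B),SG*.111,hl+L+a*np.cos(q[1])+b*np.cos(B)-e*np.sin(B)])
    Rm=R.from_euler('ZYZYZ',[q[0],B,S4*q[3],q[4],q[5]+np.pi/2])
    return R.from_euler('z',q[0]).apply(pl)+L*Rm.apply([0,0,1]),Rm
SG=1;S4=1
E
python3 - <<'E'
import kin
from kin import *
D=[([.37225,.10243,.17743],[-.02314,.34932,2.08308,0,.70905,-1.66],None),
([.5439,.29548,.16205],[.39213511,.56008293,1.86564912,-.67115385,.2684412,-.63267507],[-.031,.965,.007,.261]),
([.55337,.06565,.17769],[-.13888296,.46145334,2.04274535,.73426592,.16534893,.66490116],[.965,.033,.259,-.013])]
for kin.S4 in (1,-1):
    f=lambda x:np.concatenate([fk(q,x[0],x[1])[0]-p for p,q,_ in D])
    r=least_squares(f,[.22,0]);print(kin.S4,r.x,r.fun.round(4))
    for p,q,o in D[1:]:print((R.from_quat(o).inv()*fk(q,.2)[1]).magnitude())
E
```

```text
Traceback (most recent call last):
  File "kin.py", line 7, in fk
    Rm=R.from_euler('ZYZYZ',[q[0],B,S4*q[3],q[4],q[5]+np.pi/2])
  File "scipy/spatial/transform/_rotation.pyx", line 1413, in scipy.spatial.transform._rotation.Rotation.from_euler
ValueError: Expected axis specification to be a non-empty string of upto 3 characters, got ZYZYZ
```

```bash
sed -i "s/Rm=R.from_euler('ZYZYZ',\[q\[0\],B,S4\*q\[3\],q\[4\],q\[5\]+np.pi\/2\])/Rm=R.from_euler('ZYZ',[q[0],B,S4*q[3]])*R.from_euler('YZ',[q[4],q[5]+np.pi\/2])/" kin.py
python3 - <<'E'
import kin
from kin import *
D=[([.37225,.10243,.17743],[-.02314,.34932,2.08308,0,.70905,-1.66],None),
([.5439,.29548,.16205],[.39213511,.56008293,1.86564912,-.67115385,.2684412,-.63267507],[-.031,.965,.007,.261]),
([.55337,.06565,.17769],[-.13888296,.46145334,2.04274535,.73426592,.16534893,.66490116],[.965,.033,.259,-.013])]
for kin.S4 in (1,-1):
    f=lambda x:np.concatenate([fk(q,x[0],x[1])[0]-p for p,q,_ in D])
    r=least_squares(f,[.22,0]);print(kin.S4,r.x,abs(r.fun).max().round(4),[ (R.from_quat(o).inv()*fk(q,.2)[1]).magnitude().round(3) for p,q,o in D[1:]])
    if abs(r.fun).max()<.005: best=(kin.S4,r.x)
kin.S4,(L,hl)=best
lo=np.array([-3.08,-.75,.22,-1.43,0,-2.85]);hi=np.array([3.08,2.2,2.44,4.57,2.65,2.85])
def ik(P,Rt):
    out=[]
    for q4 in (0,-1.2,1.4,3.1):
        for q6 in (-2,0,2):
            f=lambda q:np.r_[(fk(q,L,hl)[0]-P)*5,(Rt.inv()*fk(q,L,hl)[1]).as_rotvec()]
            r=least_squares(f,np.clip([np.arctan2(P[1],P[0])-.2,.6,1.8,q4,.6,q6],lo,hi),bounds=(lo,hi))
            if r.cost<1e-7 and not any(abs(r.x-o).max()<.05 for o in out):out.append(r.x)
    return out
def fr(el,psi,sg):
    psi=np.radians(psi);el=np.radians(el);z=np.array([np.cos(el)*np.cos(psi),np.cos(el)*np.sin(psi),-np.sin(el)])
    y=sg*np.array([-np.sin(psi),np.cos(psi),0]);return R.from_matrix(np.c_[np.cross(y,z),y,z])
V=np.array([.4595,-.2815,.06])
for sg in (1,-1):
  for t in (30,45):
    for psi in (-90,-43,-10,20):
        print("G",sg,t,psi,[q.round(2).tolist() for q in ik(V,fr(t,psi,sg))])
    print("P",sg,t,[q.round(2).tolist() for q in ik(C+nn*.036,fr(60+t,3.8,sg))])
E
```

```text
Traceback (most recent call last):
AttributeError: 'float' object has no attribute 'round'
```

```bash
cat >> kin.py <<'E'
D=[([.37225,.10243,.17743],[-.02314,.34932,2.08308,0,.70905,-1.66],None),
([.5439,.29548,.16205],[.39213511,.56008293,1.86564912,-.67115385,.2684412,-.63267507],[-.031,.965,.007,.261]),
([.55337,.06565,.17769],[-.13888296,.46145334,2.04274535,.73426592,.16534893,.66490116],[.965,.033,.259,-.013])]
lo=np.array([-3.08,-.75,.22,-1.43,0,-2.85]);hi=np.array([3.08,2.2,2.44,4.57,2.65,2.85])
def fr(el,psi,sg):
    psi=np.radians(psi);el=np.radians(el);z=np.array([np.cos(el)*np.cos(psi),np.cos(el)*np.sin(psi),-np.sin(el)])
    y=sg*np.array([-np.sin(psi),np.cos(psi),0]);return R.from_matrix(np.c_[np.cross(y,z),y,z])
E
python3 - <<'E'
import kin
from kin import *
for kin.S4 in (1,-1):
    f=lambda x:np.concatenate([fk(q,x[0],x[1])[0]-p for p,q,_ in D])
    r=least_squares(f,[.22,0]);print(kin.S4,r.x,np.abs(r.fun).max(),[ (R.from_quat(o).inv()*fk(q,.2)[1]).magnitude() for p,q,o in D[1:]])
    if np.abs(r.fun).max()<.006: best=(kin.S4,r.x)
kin.S4,(L,hl)=best
def ik(P,Rt):
    out=[]
    for q4 in (0,-1.2,1.4,3.1):
        for q6 in (-2,0,2):
            f=lambda q:np.r_[(fk(q,L,hl)[0]-P)*5,(Rt.inv()*fk(q,L,hl)[1]).as_rotvec()]
            r=least_squares(f,np.clip([np.arctan2(P[1],P[0])-.2,.6,1.8,q4,.6,q6],lo,hi),bounds=(lo,hi))
            if r.cost<1e-7 and not any(abs(r.x-o).max()<.05 for o in out):out.append(r.x)
    return out
V=np.array([.4595,-.2815,.06])
for sg in (1,-1):
  for t in (30,45):
    for psi in (-90,-43,-10,20):
        print("G",sg,t,psi,[q.round(2).tolist() for q in ik(V,fr(t,psi,sg))])
    print("P",sg,t,[q.round(2).tolist() for q in ik(C+nn*.036,fr(60+t,3.8,sg))])
E
```

```text
1 [ 0.27836458 -0.00416207] 0.0003783010276838805 [0.0006335467354661083, 0.0008030018047612549]
-1 [ 0.23608144 -0.00034551] 0.07059864186351111 [1.3417726690516045, 1.46904009750809]
G 1 30 -90 [[-0.33, 0.97, 1.98, 4.49, 1.0, 1.36]]
G 1 30 -43 [[-0.76, 1.13, 2.38, 3.13, 1.42, 1.57]]
G 1 30 -10 [[-1.17, 1.09, 2.32, 2.25, 1.21, 1.33]]
G 1 30 20 [[-1.26, 0.98, 2.05, 1.47, 1.05, 1.69]]
P 1 30 [[0.12, 0.72, 1.57, -0.0, 0.85, -1.52]]
G 1 45 -90 []
G 1 45 -43 [[-0.76, 0.89, 2.28, 3.13, 0.82, 1.57]]
G 1 45 -10 [[-1.06, 0.88, 2.25, 2.24, 0.77, 1.59]]
G 1 45 20 [[-1.16, 0.85, 2.04, 1.38, 0.8, 1.93]]
P 1 45 [[0.11, 0.81, 1.38, 0.01, 1.22, -1.53]]
G -1 30 -90 [[-0.33, 0.97, 1.98, 4.49, 1.0, -1.78]]
G -1 30 -43 [[-0.76, 1.13, 2.38, 3.13, 1.42, -1.58]]
G -1 30 -10 [[-1.17, 1.09, 2.32, 2.25, 1.21, -1.81]]
G -1 30 20 [[-1.26, 0.98, 2.05, 1.47, 1.05, -1.45]]
P -1 30 [[0.12, 0.72, 1.57, -0.0, 0.85, 1.62]]
G -1 45 -90 []
G -1 45 -43 [[-0.76, 0.89, 2.28, 3.13, 0.82, -1.57]]
G -1 45 -10 [[-1.06, 0.88, 2.25, 2.24, 0.77, -1.55]]
G -1 45 20 [[-1.16, 0.85, 2.04, 1.38, 0.8, -1.21]]
P -1 45 [[0.11, 0.81, 1.38, 0.01, 1.22, 1.61]]
```

```bash
cat >> kin.py <<'E'
L,hl=.27836,-.00416
def track(q,P0,R0,P1,R1,n=12):
    from scipy.spatial.transform import Slerp
    sl=Slerp([0,1],R.concatenate([R0,R1]));mx=0;m5=9
    for k in range(1,n+1):
        u=k/n;P=P0+(P1-P0)*u;Rt=sl(u)
        f=lambda x:np.r_[(fk(x,L,hl)[0]-P)*5,(Rt.inv()*fk(x,L,hl)[1]).as_rotvec()]
        r=least_squares(f,np.clip(q,lo+1e-6,hi-1e-6),bounds=(lo,hi));mx=max(mx,abs(r.x-q).max());m5=min(m5,r.x[4]);q=r.x
    print(q.round(2),"cost",round(r.cost,7),"maxstep",mx.round(2),"minq5",m5.round(2));return q
TV=38;PSI=20
GZ=fr(TV,PSI,-1);V=np.array([.4593,-.2815,.060])
E
python3 - <<'E'
from kin import *
s=manip.sense();q=s['q'];P=s['tcp_pos'];Rc=R.from_quat(s['tool_rot'])
z=GZ.apply([0,0,1]);dn=fr(90,PSI,-1)
W=[(np.array([.50,0,.25]),R.from_matrix(np.c_[np.cross(-ey,-ez),-ey,-ez])),(np.array([.45,-.22,.27]),dn),(V-.14*z,GZ),(V,GZ),(V-.14*z+[0.05,0.03,.1],GZ),
 (np.array([.5,.05,.25]),fr(TV+30,10,-1)),(C+nn*.12+[0,0,.02],fr(60+TV,3.8,-1)),(C+nn*.036,fr(60+TV,3.8,-1))]
for P1,R1 in W:
    print(P1.round(3));q=track(q,P,Rc,P1,R1);P,Rc=P1,R1
P1,R1=W[0];rel(P1,R1.apply([0,0,1]),R1.apply([0,1,0]))
E
```

```text
[0.5  0.   0.25]
[-0.22  0.36  1.74  0.    1.04  1.28] cost 0.0 maxstep 0.26 minq5 0.24
[ 0.45 -0.22  0.27]
[-0.68  0.34  1.71 -0.    1.09  0.54] cost 0.0 maxstep 0.06 minq5 1.04
[ 0.356 -0.319  0.146]
[-1.47  0.7   2.09  1.09  1.04 -1.17] cost 0.0 maxstep 0.18 minq5 0.81
[ 0.459 -0.282  0.06 ]
[-1.21  0.91  2.05  1.44  0.92 -1.34] cost 0.0 maxstep 0.03 minq5 0.92
[ 0.406 -0.289  0.246]
[-1.34  0.46  2.05  1.06  1.11 -0.86] cost 0.0 maxstep 0.04 minq5 0.92
[0.5  0.05 0.25]
[-0.2   0.26  1.99  0.27  0.55  0.99] cost 0.0 maxstep 0.26 minq5 0.5
[0.548 0.179 0.186]
[0.12 0.59 1.52 0.01 1.17 1.62] cost 0.0 maxstep 0.11 minq5 0.59
[0.59  0.182 0.093]
[0.12 0.76 1.47 0.01 1.05 1.62] cost 0.0 maxstep 0.01 minq5 1.05
rel [-1.38  6.15 -8.88] [ -0.4 -30.2   0.2] |w| 30.2
```

The path is continuous in joint space and stays away from the wrist singularity. Now I go to the vase.

>>> carry_out --targets '[[[-0.3,1,-4,0,-5,0,8],[-1.4,6.1,-8.9,0,-30,0,8.5],[-1.4,6.1,-8.9,0,-30,0,8.5],[-1.4,6.1,-8.9,0,-30,0,8.5],[-1.4,6.1,-8.9,0,-30,0,8.5],[-1.4,6.1,-8.9,0,-30,0,8.5],[-1.4,6.1,-8.9,0,-30,0,8.5],[-1.4,6.1,-8.9,0,-30,0,8.5],[-1.4,6.1,-8.9,0,-30,0,8.5]]]'

```text
t: 15.57
tcp_pos: [0.5001, 0.0012, 0.246]
tool_rot: [0.999, 0.036, 0.001, -0.005]
force: [0.4, -0.3, 0.2]
finger_gap: 0.997
gripper_force: 0.0
```

```bash
cat >> kin.py <<'E'
def go(P,Rm,sub=None):
    s=manip.sense();print(s['t'],s['tcp_pos'].round(4),s['q'].round(2),s['force'].round(1));rel(P,Rm.apply([0,0,1]),Rm.apply([0,1,0]))
gz=GZ.apply([0,0,1])
E
python3 - <<'E'
from kin import *
go(np.array([.45,-.22,.27]),fr(90,PSI,-1))
E
```

```text
15.5667 [0.5001 0.0012 0.246 ] [-0.23  0.37  1.75  0.01  1.03  1.27] [ 0.4 -0.3  0.2]
rel [-6.58 21.68 -2.61] [ -0.5  -0.2 -15.9] |w| 15.9
```

>>> carry_out --targets '[[[-6.6,21.7,-2.6,0,0,-16,8.54],[-6.6,21.7,-2.6,0,0,-16,8.54],[-6.6,21.7,-2.6,0,0,-16,8.54],[-6.6,21.7,-2.6,0,0,-16,8.54],[-6.6,21.7,-2.6,0,0,-16,8.54],[-6.6,21.7,-2.6,0,0,-16,8.54],[-6.6,21.7,-2.6,0,0,-16,8.54],[-6.6,21.7,-2.6,0,0,-16,8.54]]]'

```text
t: 16.23
tcp_pos: [0.4495, -0.2213, 0.2707]
tool_rot: [0.985, 0.173, 0.002, -0.004]
force: [-0.1, 0.5, -0.6]
finger_gap: 1.002
gripper_force: 0.0
```

```bash
python3 - <<'E'
from kin import *
go(V-.14*gz,GZ)
E
```

```text
16.2333 [ 0.4495 -0.2213  0.2707] [-0.69  0.34  1.71  0.01  1.1   0.53] [-0.1  0.5 -0.6]
rel [-12.22   6.12  12.34] [-0.4 51.7 -0.3] |w| 51.7
```

>>> carry_out --targets '[[[-12.2,6.1,2,0,20,0,8.54],[-12.2,6.1,2,0,20,0,8.54],[-12.2,6.1,3,0,25,0,8.54],[-12.2,6.1,5,0,35,0,8.54],[-12.2,6.1,8,0,42,0,8.54],[-12.2,6.1,12.3,0,51.7,0,8.54],[-12.2,6.1,12.3,0,51.7,0,8.54],[-12.2,6.1,12.3,0,51.7,0,8.54],[-12.2,6.1,12.3,0,51.7,0,8.54],[-12.2,6.1,12.3,0,51.7,0,8.54],[-12.2,6.1,12.3,0,51.7,0,8.54],[-12.2,6.1,12.3,0,51.7,0,8.54]]]'

```text
t: 17.23
tcp_pos: [0.3576, -0.3175, 0.1469]
tool_rot: [0.886, 0.154, 0.43, -0.081]
force: [-0.0, 0.3, -0.3]
finger_gap: 1.002
gripper_force: 0.0
```

```bash
python3 - <<'E'
from kin import *
go(V,GZ)
i=cams.camera_info("wrist");im=cams.snapshot("wrist");cv2.imwrite("pics/w7.png",im[:,:,::-1])
for z,r in ((0,.019),(.095,.019),(.118,.009)):print(z,[proj("wrist",[V[0],V[1],z]+k*r*GZ.apply([0,1,0]),i).round(1).tolist() for k in (-1,1)])
# dark-grey span on rows through the body
hsv=cv2.cvtColor(im,cv2.COLOR_RGB2HSV)
for z in (.02,.05,.08):
    p=proj("wrist",[V[0],V[1],z],i);r=int(p[1]);print(z,p.round(1),hsv[min(r,419),160:400:8,2].tolist())
E
```

```text
17.2333 [ 0.3576 -0.3175  0.1469] [-1.47  0.7   2.09  1.09  1.04 -1.15] [-0.   0.3 -0.3]
rel [-0.19  0.19 13.85] [-0.4  0.1 -0.4] |w| 0.6
0 [[260.0, 241.3], [302.7, 241.1]]
0.095 [[253.0, 174.1], [309.4, 173.8]]
0.118 [[266.7, 150.6], [295.6, 150.4]]
0.02 [281.3 229.9] [159, 159, 159, 160, 159, 159, 147, 116, 117, 115, 115, 117, 114, 50, 51, 58, 60, 61, 158, 159, 159, 159, 160, 159, 158, 159, 159, 159, 158, 158]
0.05 [281.3 210.5] [159, 159, 159, 159, 159, 159, 159, 134, 115, 114, 113, 159, 159, 50, 53, 57, 60, 64, 58, 158, 159, 157, 159, 159, 159, 159, 159, 159, 159, 159]
0.08 [281.2 187.3] [159, 159, 159, 159, 159, 159, 159, 159, 159, 159, 159, 159, 47, 84, 87, 92, 94, 92, 61, 159, 160, 160, 159, 159, 159, 159, 159, 158, 159, 153]
```

The wrist rows show the vase body spanning columns 262–304, centred where predicted (281). Now I approach along the tool axis.

>>> carry_out --targets '[[[-0.2,0.2,3.5,0,0,0,8.54],[-0.2,0.2,7,0,0,0,8.54],[-0.2,0.2,9.5,0,0,0,8.54],[-0.2,0.2,11,0,0,0,8.54],[-0.2,0.2,12,0,0,0,8.54],[-0.2,0.2,12,0,0,0,8.54]]]'

```text
t: 17.78
tcp_pos: [0.4473, -0.2863, 0.0721]
tool_rot: [0.885, 0.157, 0.43, -0.08]
force: [-0.2, -0.5, 0.1]
finger_gap: 1.001
gripper_force: 0.0
```

```bash
python3 - <<'E'
from kin import *
go(V+[0,0,.001],GZ)
E
```

```text
17.7833 [ 0.4473 -0.2863  0.0721] [-1.24  0.88  2.05  1.38  0.93 -1.3 ] [-0.2 -0.5  0.1]
rel [-0.08 -0.03  1.7 ] [-0.5  0.1 -0.1] |w| 0.5
```

>>> carry_out --targets '[[[-0.1,0,1.2,0,0,0,8.54],[-0.1,0,1.7,0,0,0,8.54],[-0.1,0,1.7,0,0,0,7],[-0.1,0,1.7,0,0,0,5],[-0.1,0,1.7,0,0,0,4.5],[-0.1,0,1.7,0,0,0,3],[-0.1,0,1.7,0,0,0,3],[-0.1,0,1.7,0,0,0,3],[-0.1,0,1.7,0,0,0,3],[-0.1,0,1.7,0,0,0,3],[-0.1,0,1.7,0,0,0,3],[-0.1,0,1.7,0,0,0,3]]]' --force 60

```text
t: 18.78
tcp_pos: [0.4576, -0.2844, 0.0613]
tool_rot: [0.885, 0.155, 0.432, -0.079]
force: [-3.8, -0.0, 6.6]
finger_gap: 0.421
gripper_force: 59.6
```

```bash
python3 - <<'E'
from kin import *
s=manip.sense();print(s['finger_gap']*85.4,s['gripper_force'])
go(V-.14*gz+[0.05,0.03,.1],GZ)
E
```

```text
35.99608719838304 59.614537849556655
18.7833 [ 0.4576 -0.2844  0.0613] [-1.22  0.9   2.04  1.42  0.92 -1.32] [-3.8 -0.   6.6]
rel [ 11.46  -1.43 -15.34] [-0.2 -0.  -0.3] |w| 0.3
```

>>> carry_out --targets '[[[2.4,0,-1.9,0,0,0,3],[4.8,0,-3.7,0,0,0,3],[7.5,-0.7,-7,0,0,0,3],[11.4,-1.4,-15.3,0,0,0,3],[11.4,-1.4,-15.3,0,0,0,3],[11.4,-1.4,-15.3,0,0,0,3],[11.4,-1.4,-15.3,0,0,0,3],[11.4,-1.4,-15.3,0,0,0,3]]]'

```text
t: 19.45
tcp_pos: [0.4058, -0.2896, 0.2444]
tool_rot: [0.886, 0.155, 0.431, -0.078]
force: [0.2, -0.2, -1.8]
finger_gap: 0.424
gripper_force: 60.6
```

```bash
cat >> kin.py <<'E'
q0=R.from_quat([.885,.155,.432,-.079]);at=q0.inv().apply(ez)   # vase axis in tool frame
yt=np.array([0,1.,0]);yt-=at*(yt@at);yt/=np.linalg.norm(yt)
def fin(axis,y):
    A=np.c_[at,yt,np.cross(at,yt)];y=y-axis*(y@axis);y/=np.linalg.norm(y);B=np.c_[axis,y,np.cross(axis,y)]
    return R.from_matrix(B@A.T)
RF=fin(xs/np.linalg.norm(xs),-ey)
E
python3 - <<'E'
from kin import *
s=manip.sense();print(s['finger_gap']*85.4,s['gripper_force'],at.round(3))
a=np.radians(68)
P=np.array([.5,.05,.26]);Rm=fr(TV+30,10,-1)
go(P,Rm)
q=track(s['q'],s['tcp_pos'],R.from_quat(s['tool_rot']),P,Rm);print("RF z",RF.apply([0,0,1]))
q=track(q,P,Rm,C+nn*.12+xs*.0043,RF)
E
```

```text
36.24844391946003 60.63046813127585 [ 0.789 -0.006 -0.614]
19.45 [ 0.4058 -0.2896  0.2444] [-1.34  0.47  2.05  1.06  1.11 -0.86] [ 0.2 -0.2 -1.8]
rel [ 13.74 -28.7   15.23] [ -6.3 -29.8   7.9] |w| 31.5
[-0.2   0.24  1.98  0.26  0.58  1.  ] cost 0.0 maxstep 0.26 minq5 0.53
RF z [-0.13741109 -0.00548859 -0.9904989 ]
[0.12 0.62 1.53 0.01 1.13 1.62] cost 0.0 maxstep 0.1 minq5 0.61
```

>>> carry_out --targets '[[[13.7,-28.7,15.2,-6.3,-29.8,7.9,3],[13.7,-28.7,15.2,-6.3,-29.8,7.9,3],[13.7,-28.7,15.2,-6.3,-29.8,7.9,3],[13.7,-28.7,15.2,-6.3,-29.8,7.9,3],[13.7,-28.7,15.2,-6.3,-29.8,7.9,3],[13.7,-28.7,15.2,-6.3,-29.8,7.9,3],[13.7,-28.7,15.2,-6.3,-29.8,7.9,3],[13.7,-28.7,15.2,-6.3,-29.8,7.9,3],[13.7,-28.7,15.2,-6.3,-29.8,7.9,3],[13.7,-28.7,15.2,-6.3,-29.8,7.9,3],[13.7,-28.7,15.2,-6.3,-29.8,7.9,3],[13.7,-28.7,15.2,-6.3,-29.8,7.9,3]]]'

```text
t: 20.45
tcp_pos: [0.4988, 0.0567, 0.2584]
tool_rot: [0.978, 0.09, 0.188, -0.02]
force: [0.1, 0.2, -2.0]
finger_gap: 0.424
gripper_force: 60.6
```

```bash
python3 - <<'E'
from kin import *
C2=C+.0015*xs
go(C2+nn*.11+xs*.0043,RF)
E
```

```text
20.45 [0.4988 0.0567 0.2584] [-0.19  0.24  1.98  0.26  0.58  1.  ] [ 0.1  0.2 -2. ]
rel [  3.84 -10.96  12.18] [ -1.  -29.6   7.1] |w| 30.5
```

>>> carry_out --targets '[[[1.5,-5,1,0,-7,1.5,3],[3,-9,2,-0.5,-14,3,3],[3.8,-11,4,-1,-21,5,3],[3.8,-11,7,-1,-28,7,3],[3.8,-11,10,-1,-29.6,7.1,3],[3.8,-11,12.1,-1,-29.6,7.1,3],[3.8,-11,12.1,-1,-29.6,7.1,3],[3.8,-11,12.1,-1,-29.6,7.1,3],[3.8,-11,12.1,-1,-29.6,7.1,3]]]'

```text
t: 21.2
tcp_pos: [0.5581, 0.1728, 0.1621]
tool_rot: [0.997, 0.026, -0.068, 0.002]
force: [0.2, -0.6, -0.5]
finger_gap: 0.426
gripper_force: 60.6
```

```bash
python3 - <<'E'
from kin import *
C2=C+.0015*xs
go(C2+nn*.05+xs*.0043,RF)
s=manip.sense();Rt=R.from_quat(s['tool_rot'])
print("axis err deg",np.degrees(np.arccos(Rt.apply(at)@xs/np.linalg.norm(xs))))
E
```

```text
21.2 [0.5581 0.1728 0.1621] [0.11 0.63 1.52 0.01 1.12 1.62] [ 0.2 -0.6 -0.5]
rel [ 3.72 -0.75  4.93] [ 0.1 -0.1 -0.5] |w| 0.5
axis err deg 0.3729600419180737
```

>>> carry_out --targets '[[[0.2,-0.7,0.2,0,0,-0.5,3],[1.5,-0.7,2,0,0,-0.5,3],[2.5,-0.7,3.3,0,0,-0.5,3],[3.2,-0.7,4.3,0,0,-0.5,3],[3.6,-0.7,4.8,0,0,-0.5,3],[3.7,-0.7,4.9,0,0,-0.5,3],[3.7,-0.7,4.9,0,0,-0.5,3],[3.7,-0.7,4.9,0,0,-0.5,3]]]'

```text
t: 21.87
tcp_pos: [0.5893, 0.1814, 0.1105]
tool_rot: [0.997, 0.03, -0.066, 0.001]
force: [-0.3, -0.2, -1.9]
finger_gap: 0.423
gripper_force: 60.6
```

```bash
python3 - <<'E'
from kin import *
C2=C+.0015*xs
go(C2+nn*.038+xs*.0043,RF)
i=cams.camera_info("wrist");im=cams.snapshot("wrist");cv2.imwrite("pics/w8.png",im[:,:,::-1])
E
```

```text
21.8667 [0.5893 0.1814 0.1105] [0.11 0.74 1.47 0.01 1.07 1.62] [-0.3 -0.2 -1.9]
rel [ 0.62 -0.06  1.2 ] [ 0.1 -0.4 -0. ] |w| 0.4
```

View pics/w8.png

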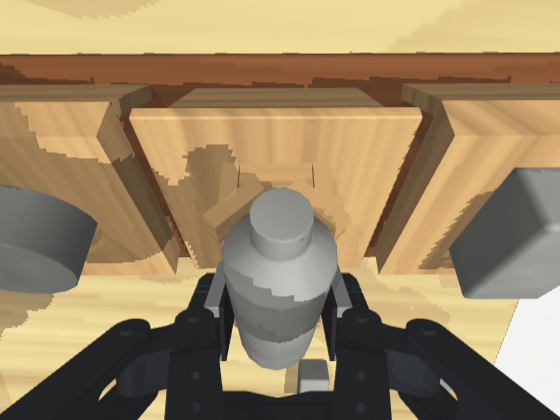

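The wrist view shows the vase above the cradle with its neck uphill (neck at 282,215), the saddle notch centred at about column 277, and the puck and bar seated either side. I'll shift about 1.5 mm towards +y and lower slowly.

>>> carry_out --targets '[[[0.2,-0.2,0.4,0,0,0,3],[0.4,-0.2,0.7,0,0,0,3],[0.5,-0.2,0.9,0,0,0,3],[0.6,-0.2,1.0,0,0,0,3],[0.6,-0.2,1.0,0,0,0,3]]]'

```text
t: 22.33
tcp_pos: [0.5929, 0.1827, 0.0999]
tool_rot: [0.997, 0.031, -0.068, 0.003]
force: [-2.1, -3.2, 6.2]
finger_gap: 0.423
gripper_force: 60.9
```

```bash
python3 - <<'E'
from kin import *
C2=C+.0015*xs
s=manip.sense();print(s['force'],s['ft_torque'])
go(C2+nn*.036+xs*.0043+.0015*ey,RF)
E
```

```text
[-2.1436724  -3.23927964  6.21145667] [-0.53982114  0.69005147  0.25982331]
22.3333 [0.5929 0.1827 0.0999] [0.12 0.76 1.46 0.01 1.06 1.62] [-2.1 -3.2  6.2]
rel [ 0.24 -0.1   0.36] [ 0.2 -0.1  0. ] |w| 0.3
```

>>> carry_out --targets '[[[0,0.1,0,0,0,0,3],[0.05,0.1,0.1,0,0,0,3],[0.1,0.1,0.15,0,0,0,3],[0.1,0.1,0.15,0,0,0,3]]]'

```text
t: 22.67
tcp_pos: [0.593, 0.1825, 0.0998]
tool_rot: [0.997, 0.031, -0.068, 0.002]
force: [-6.2, -1.0, 13.8]
finger_gap: 0.428
gripper_force: 61.7
```

```bash
python3 - <<'E'
from kin import *
C2=C+.0015*xs
s=manip.sense();print(s['force'],s['ft_torque'])
go(C2+nn*.036+xs*.0043+.0015*ey,RF)
E
```

```text
[-6.24437644 -1.02069281 13.80636124] [-0.21505452  1.34955227  0.25854313]
22.6667 [0.593  0.1825 0.0998] [0.12 0.76 1.46 0.01 1.06 1.62] [-6.2 -1.  13.8]
rel [ 0.23 -0.12  0.34] [ 0.2 -0.1  0. ] |w| 0.2
```

>>> carry_out --targets '[[[0,0,-0.1,0,0,0,3],[0,0,-0.1,0,0,0,4],[0,0,-0.1,0,0,0,4.6],[0,0,-0.1,0,0,0,5.2],[0,0,-0.1,0,0,0,5.8],[0,0,-0.1,0,0,0,6],[0,0,-0.1,0,0,0,6],[0,0,-0.1,0,0,0,6]]]'

```text
t: 23.33
tcp_pos: [0.5949, 0.1826, 0.0982]
tool_rot: [0.997, 0.03, -0.066, 0.002]
force: [-0.4, 0.2, 0.6]
finger_gap: 0.702
gripper_force: 0.0
```

```bash
python3 - <<'E'
from kin import *
s=manip.sense();print(s['force'],s['ft_torque'],s['finger_gap']*85.4,s['gripper_force'],s['tcp_pos'])
im=cams.snapshot("wrist");cv2.imwrite("pics/w9.png",im[:,:,::-1])
a=cv2.imread("pics/w8.png").astype(int);b=im[:,:,::-1].astype(int)
for n,x in (("before",a),("after",b)):
    g=cv2.GaussianBlur(x.astype(np.uint8),(3,3),0).astype(int);sat=g.max(2)-g.min(2)
    print(n,[ (r,np.flatnonzero(sat[r,200:370]<14)[[0,-1]]+200) for r in (200,230,260,290,320) if (sat[r,200:370]<14).any()])
E
```

```text
[-0.40218991  0.20251175  0.56736268] [ 0.02272651 -0.04646147  0.06494443] 59.987560981737985 0.0 [0.59485979 0.18264929 0.09819213]
before [(200, array([255, 307])), (230, array([230, 328])), (260, array([223, 335])), (290, array([200, 360])), (320, array([200, 369]))]
after [(200, array([264, 290])), (230, array([236, 320])), (260, array([221, 334])), (290, array([200, 369])), (320, array([200, 369]))]
```

>>> carry_out --targets '[[[0,0,-1.5,0,0,0,6],[0,0,-4,0,0,0,6],[0,0,-8,0,0,0,6],[0,0,-12,0,0,0,6],[0,0,-15,0,0,0,6],[0,0,-15,0,0,0,6],[0,0,-15,0,0,0,6]]]'

```text
t: 23.97
tcp_pos: [0.616, 0.1839, 0.2496]
tool_rot: [0.998, 0.03, -0.063, 0.001]
force: [-0.9, 0.6, -1.1]
finger_gap: 0.706
gripper_force: 0.0
```

```bash
python3 - <<'E'
from kin import *
s=manip.sense();print(s['t'],s['tcp_pos'],s['force'])
i=cams.camera_info("wrist");im=cams.snapshot("wrist");cv2.imwrite("pics/w10.png",im[:,:,::-1])
g=cv2.GaussianBlur(im,(3,3),0).astype(int);sat=(g.max(2)-g.min(2)).astype(np.uint8);v=g.max(2)
m=((sat<16)&(v>45)&(v<150)).astype(np.uint8);m[300:]=0;m=cv2.morphologyEx(m,cv2.MORPH_OPEN,np.ones((5,5)))
n,l,st,ce=cv2.connectedComponentsWithStats(m)
for k in range(1,n):
    if st[k,4]>300:print(st[k],ce[k].round(1))
C2=C+.0015*xs;R2=RD+.0015*xs
pr=lambda P:proj("wrist",P,i).round(1).tolist()
print("vase foot L/R, shoulder L/R, neck",[pr(C2+nn*.036+xs*a+k*r*ey) for a,r in ((-.058,.019),(.037,.019),(.06,.009)) for k in (1,-1)])
print("neck c, top of body line",pr(C2+nn*.036+xs*.06),pr(C2+nn*.055))
print("puck top c",pr(R2+nn*.036),[pr(R2+nn*.036+.027*a) for a in (xs,-xs,ey,-ey)])
print("bar corners",[pr(OB2+nn*.036+u*.036*xs+w*.02*ey) for u,w in ((1,1),(1,-1),(-1,-1),(-1,1))])
for r in range(60,300,20):
    x=np.flatnonzero(m[r]);e=np.flatnonzero(np.diff(x)>3)
    if len(x):print(r,list(zip(np.r_[x[0],x[e+1]].tolist(),np.r_[x[e],x[-1]].tolist())))
E
```

```text
23.9667 [0.61600488 0.18385827 0.2496407 ] [-0.88808724  0.58108618 -1.07120806]
[   0  129   55  171 5898] [ 19.  231.9]
[ 253  137   50  113 4021] [277.6 195.4]
[ 381  141   78   79 4709] [417.8 178.9]
[ 103  150   73   65 3759] [139.1 182.2]
[173 266  26  34 475] [185.8 283.5]
[357 266  26  34 473] [369.3 283.4]
[382 272  24  28 387] [394.7 284.3]
vase foot L/R, shoulder L/R, neck [[259.8, 235.9], [300.2, 235.7], [253.8, 170.3], [306.1, 169.9], [266.6, 148.0], [293.3, 147.8]]
neck c, top of body line [279.9, 147.9] [280.1, 219.6]
puck top c [138.3, 200.6] [[126.7, 179.7], [148.2, 218.6], [105.0, 200.8], [171.5, 200.4]]
bar corners [[412.0, 169.3], [467.2, 169.0], [432.8, 222.0], [387.7, 222.2]]
140 [(0, 15), (268, 287)]
160 [(0, 20), (112, 165), (256, 300), (392, 457)]
180 [(0, 25), (105, 174), (254, 269), (293, 301), (384, 453)]
200 [(0, 30), (108, 170), (256, 300), (383, 440)]
220 [(0, 35), (258, 298)]
240 [(0, 40), (261, 295)]
260 [(0, 45)]
280 [(0, 50), (180, 194), (361, 375), (384, 401)]
```

Everything sits where predicted, within the camera's known bias. I'll back the arm off and check from the fixed cameras.

>>> carry_out --targets '[[[-6,8,-4,0,0,0,6],[-12,25,-6,0,0,0,6],[-12,25,-6,0,0,0,6],[-12,25,-6,0,0,0,6],[-12,25,-6,0,0,0,6],[-12,25,-6,0,0,0,6],[-12,25,-6,0,0,0,6],[-12,25,-6,0,0,0,6],[-12,25,-6,0,0,0,6]]]'

```text
t: 24.77
tcp_pos: [0.5177, -0.0738, 0.3208]
tool_rot: [0.997, 0.028, -0.068, 0.001]
force: [-0.3, 0.6, 0.2]
finger_gap: 0.709
gripper_force: 0.0
```

```bash
python3 - <<'E'
from kin import *
C2=C+.0015*xs;R2=RD+.0015*xs
def cyl(O,ax,segs):
    u=np.cross(ax,[.1,.9,.3]);u/=np.linalg.norm(u);w=np.cross(ax,u)
    return [O+ax*h+r*(np.cos(a)*u+np.sin(a)*w) for h,r in segs for a in np.arange(0,6.28,.1)]
xu=xs/np.linalg.norm(xs);nu=nn/np.linalg.norm(nn)
M={"puck":cyl(R2,nu,[(.0,.027),(.036,.027)]),"bar":[OB2+nu*h+u*.036*xu+w*.02*ey for h in (0,.036) for u in (1,-1) for w in (1,-1)],
"vase":cyl(C2+nu*.036,xu,[(-.058,.019),(.037,.019),(.06,.009)])}
for n in ("scene","top"):
    a=cv2.imread(f"pics/{n}0.png").astype(int);b=cams.snapshot(n)[:,:,::-1];cv2.imwrite(f"pics/{n}1.png",b);b=b.astype(int)
    g=cv2.GaussianBlur(b.astype(np.uint8),(3,3),0).astype(int);sat=g.max(2)-g.min(2)
    d=((np.abs(a-b).sum(2)>35)&(sat<22)).astype(np.uint8);d=cv2.morphologyEx(d,cv2.MORPH_OPEN,np.ones((3,3)))
    k,l,st,ce=cv2.connectedComponentsWithStats(d)
    for m,P in M.items():
        q=np.array([proj(n,p) for p in P]);c=q.mean(0);bb=np.r_[q.min(0),q.max(0)].round(1)
        j=min(range(1,k),key=lambda t:np.linalg.norm(ce[t]-c)+(999 if st[t,4]<60 else 0))
        print(n,m,"pred box",bb,"seen",st[j,:2],st[j,:2]+st[j,2:4]-1)
s=manip.sense();print(s['t'],s['tcp_pos'])
E
```

```text
scene puck pred box [372.3 300.4 417.2 343.1] seen [376 301] [416 337]
scene bar pred box [252.9 234.3 300.5 266.1] seen [258 235] [299 260]
scene vase pred box [310.8 257.1 361.  287.7] seen [312 259] [360 287]
top puck pred box [135.6 148.5 166.2 176. ] seen [137 150] [164 175]
top bar pred box [245.6 152.8 268.  190.4] seen [  0 107] [470 419]
top vase pred box [192.1 139.5 211.4 197.2] seen [137 150] [164 175]
24.8667 [ 0.51820089 -0.07176892  0.32057529]
```

The silhouettes match the predicted home poses within 1–2 px in the scene view. Handing in.

```bash
python3 -c "
from station import sign_off
print(sign_off())"
```

```text
the job is handed in; nothing more can be done
None
```

I loaded the puck, bar and vase into their nests and handed the job in after about 25 s; the final camera checks put each within a few millimetres of home, but `sign_off()` gave no verdict.

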